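# Set out the clock parts in their rests

## Task

Set the four cleaned parts of the clock out for assembly, each in the rest made for it: the gut barrel upright in the round recess of its block, the hood column lying in both V saddles of its cradle, the crutch rod lying flat across both notches of its small rest, each of these two centred lengthwise, and the rivet tin flat on the floor of the sloping rack, slid right down against the back stop. Let go of everything, and leave the brass bell where it stands.

Things in the scene. Friction and masses are not known exactly. Their poses are not given: they have to be found in the camera images.
- gut_barrel: Clock gut barrel standing upright on its great wheel: toothed brass wheel 66 mm across and 5 mm thick at the bottom, above it a grooved dark steel drum 43 mm in diameter from 5 to 45 mm up (grip it here), a 45 mm dark steel end flange to 49 mm, a 10 mm arbor stub on top to 56 mm. About 0.4 kg. Origin: centre of the underside; z up along the arbor; round, so its yaw does not matter.
- hood_column: Turned dark walnut clock hood column lying on the bench: 230 mm long along its own x, round shaft 24 mm in diameter, brass rings of 30 mm near the ends, ends finished by square blocks 32 x 32 mm, 18 mm long, on which it lies. About 0.14 kg, balanced at mid-length. Origin: on the column's axis at mid-length, 16 mm above the bench as it lies. Either end may point either way.
- crutch_rod: Brass pendulum crutch rod lying flat: straight bar 9 mm wide and 8 mm thick along its own x, at its -x end a round collet 22 mm across and 10 mm high, at its +x end a fork 26 mm wide; from 81 mm behind the origin to 84 mm ahead of it. About 0.12 kg, balances within 6 mm of the origin. Origin: on the underside, on the bar's middle line. z up. Either end may point either way.
- rivet_tin: Round copper rivet tin with its lid on, standing: 54 mm in diameter (55 mm over the lid's rim, 30 mm up), 42 mm high, small dark knob of 12 mm on the lid to 45 mm. About 0.22 kg. Origin: centre of the underside; z up; yaw does not matter.
- barrel_rest: Rest for the gut barrel, fixed: pale square wooden block 98 x 98 mm, 22 mm high, with one round felt-bottomed recess 78 mm in diameter and 10 mm deep in its top; the barrel's great wheel sits inside the recess on its floor, 12 mm above the bench. Origin: centre of the underside, below the middle of the recess.
- column_cradle: Cradle for the hood column, fixed: pale wooden base 150 (its x) x 62 mm, 12 mm thick, with two felted 45-degree V saddles, 14 mm thick, at x = -55 and +55 mm; V bottom 22 mm, top edges 51 mm above the bench, opening 50 mm wide. The column lies along x in both, its axis 39 mm above the bench, any side up. 96 mm free between saddles. Origin: centre of the underside.
- crutch_rest: Rest for the crutch rod, fixed: small pale wooden base 100 (its x) x 50 mm, 10 mm thick, with two thin uprights, 8 mm thick, at x = -36 and +36 mm, each with a square notch 26 mm wide, floor 30 mm above the bench, cheeks to 46 mm. The rod lies flat along x on both notch floors, its origin midway between the uprights (64 mm free there). Origin: centre of the underside.
- tin_rack: Sloping tin rack, fixed: pale wooden tray 150 mm long, its floor sloping down at 0.24 rad towards its own +x to a back stop 28 mm high; side lips 8 mm high, 70 mm apart inside; upper end open. Floor 45 mm above the bench over the origin, 27 mm at the stop. The tin does not slide by itself: bring it down until it touches the stop. Origin: centre of the underside; x level, towards the stop.
- tin_home (a point): Point on the rack's floor below the centre of the tin's underside when the tin stands flat on the slope against the back stop: 46.6 mm along the rack's x from the rack's origin, on its middle line, 33.6 mm above the bench. Axes as the rack's.
- hour_bell: Brass hour bell standing mouth down on the bench among the parts: dome 70 mm across at the rim, 34 mm high with its boss. About 0.3 kg. It is not part of the job and stays where it is. Origin: centre of the rim, at bench height.
Not all that is in view belongs to the job. Leave any green look-alike of the hood_column alone.

How it is judged:
At the end, for the whole second after the job is handed in: Barrel upright in the recess, within 10 mm of centre; column in both saddles (15 mm lengthwise, 6 sideways, 0.08 rad); rod flat in both notches (15 mm lengthwise); tin flat on the slope within 5 mm of the stop; all at rest; bell not shifted 25 mm (horizontal distance between gut_barrel and barrel_rest below 0.01 m and z of gut_barrel in the frame of barrel_rest between 0.008 and 0.015 m and angle between gut_barrel's own z axis and vertical below 0.08 rad and x of hood_column in the frame of column_cradle between -0.015 and 0.015 m and y of hood_column in the frame of column_cradle between -0.006 and 0.006 m and z of hood_column in the frame of column_cradle between 0.035 and 0.043 m and angle between the x axis of hood_column and the x axis of column_cradle, either way round below 0.08 rad and x of crutch_rod in the frame of crutch_rest between -0.015 and 0.015 m and y of crutch_rod in the frame of crutch_rest between -0.011 and 0.011 m and z of crutch_rod in the frame of crutch_rest between 0.026 and 0.034 m and angle between the x axis of crutch_rod and the x axis of crutch_rest, either way round below 0.25 rad and angle between crutch_rod's own z axis and vertical below 0.15 rad and x of rivet_tin in the frame of tin_home between -0.005 and 0.004 m and y of rivet_tin in the frame of tin_home between -0.011 and 0.011 m and z of rivet_tin in the frame of tin_home between -0.006 and 0.006 m and angle between the z axis of rivet_tin and the z axis of tin_rack, either way round below 0.32 rad and linear speed of each of gut_barrel, hood_column, crutch_rod, rivet_tin below 0.01 m/s and angular speed of each of gut_barrel, hood_column, crutch_rod, rivet_tin below 0.1 rad/s); the robot touches nothing.
It fails at once if the bell is shifted more than 25 mm or tipped (distance of hour_bell from where it was at the start of the episode above 0.025 m or angle between hour_bell's own z axis and vertical above 0.3 rad).
It also fails if it takes over 115 s, if anything falls off the work surface, if the arm or the gripper's body presses on something with over 40 N, if the wrist force passes 120 N, or if a joint passes its speed limit or range.

## Robot

A 6-joint arm with a two-finger parallel gripper is mounted at the origin on the work surface. World frame = base frame: x ahead of the robot, y to its left, z up, the work surface at z = 0. Lengths are in m, angles in rad, forces in N, time in s.
With the tool pointing down it reaches from about 0.375 to 0.975 m from the base axis. Payload 3.8 kg.
Tool frame: the origin (TCP) lies at the very end of the fingers, on their centre line; the grasp point (between the pads) lies 19 mm behind it; z points along the fingers, y is the line along which they close (so a half turn about z gives the same grasp; the last joint's range is limited). The gripper opens to 85 mm and grips with 20 to 120 N. Pads are 22 mm wide; open, the fingers measure 114 mm over their backs; the gripper's body (76 mm by 85 mm) begins 54 mm behind the grasp point. The pads swing forward as they close: fully open they stand 13 mm farther back than shut.
Start: joints at [-1.303, 0.264, 1.604, -0, 1.274, -0.037], TCP at [0.203, -0.644, 0.231] pointing down, gripper open.
Joint ranges: [-2.63, 2.63], [-0.94, 2.18], [0.31, 2.57], [-1.31, 4.45], [0, 2.66], [-2.55, 2.55]. Speed limits (rad/s): [2.57, 2.57, 3.14, 3.14, 3.14, 3.14].

## Interface

Orientations are given as a rotation vector (axis times angle).
In Python, from workcell import read_state, read_camera, calibration, finish_job gives the robot as it stands.
- The arm moves only by the tool step_arm, never from a script. Its argument "commands" is a list of rows, each an object of numbers: "fingers": the gripper's target within -1 to 1 (shut at 1, half-way at 0, fully open at -1); "dx", "dy", "dz": the shift along the tool's x, y, z in m; "roll": the turn about the tool's z in degrees. In form: [{"fingers": .., "dx": .., "dy": .., "dz": .., "roll": ..}, ...]. A call has 1 to 8 rows; each row is the pose to reach, as a shift and turn from the pose commanded when the call began, along the tool's axes at that moment; what a row does not reach only later rows make up. A row lasts 1/8 s, in which the tool goes at most 62.5 mm and 10.7 degrees, less where a joint would pass 70% of its speed; a pose out of reach is approached as far as the arm can. A call with a gripper value outside its range is refused whole. The fingers move at their own pace and stop on an object; "squeeze" is the grip in N (left out, the last holds). Time passes only in rows, so rows that repeat a pose let the fingers close. It gives the time, the measured TCP pose, the force, the opening and the grip force at its end, in the units of the state.
- read_state(): the state, without advancing time (a new reading comes with each control period).
- read_camera(name): name is "scene" or "top"; returns (picture, depth): 420x560x3 uint8, blue, green, red; 420x560 float32, m along the optical axis (not along the pixel's ray), 0 where there is no reading.
- calibration(name): a dict with "intrinsics" (3x3 intrinsics, pixels), "world_to_cam" (4x4, takes a point from world to camera coordinates). Camera axes: x right, y up, looking along -z (the intrinsics and any distortion apply to the point x, -y, -z); pixel columns grow to the right and rows downward; lengths in m; the calibration is good to about 2 mm. A picture is of the moment at which its call begins. calibration takes no time and is no camera call.
- finish_job(): hands the job in; it is judged then, once.
The state is a dict: "time": time; "q": joint angles; "joint_vel": joint speeds; "joint_torque": joint torques, N m; "tool_pos": TCP position; "tcp_rot": TCP orientation; "wrist_force": force on the tool from outside, world axes, zero at the start; "torque": the same for the moment, N m; "width": opening from 0.0 (shut) to 1.0 (fully open); "grip_force": force on a finger pad.
Only numpy, scipy, OpenCV 4.12 (cv2) and the standard library are available. Lean on these libraries where they do the work, as an engineer would, in place of code of your own. Each camera call takes 0.05 s, during which the arm holds its last target. There are 200 camera calls.

## Working session

There is one attempt and no reset: what is moved stays moved. The work goes in short steps, Python scripts to look and compute and a tool call to move; the robot and the scene stay as the last step left them, time stands still between calls to the robot, and variables do not carry over. Pictures are saved under pics/ and viewed, at most 14 in all, crops included, and the job is handed in when it is done.

Besides the shell and the picture viewer there is one more tool, called by a JSON object that holds its "api" and its "payload". step_arm: Moves the arm, as the interface text tells. Its arguments: {"type":"object","properties":{"commands":{"type":"array","items":{"type":"object","properties":{"fingers":{"type":"number"},"dx":{"type":"number"},"dy":{"type":"number"},"dz":{"type":"number"},"roll":{"type":"number"}}}},"squeeze":{"type":"number"}},"required":["commands"]}

```bash
mkdir -p pics
cat > h.py <<'E'
import numpy as np, cv2
from workcell import *
def cloud(name):
    """picture, depth, world points per pixel"""
    im,d=read_camera(name); c=calibration(name); K=np.array(c["intrinsics"]); T=np.linalg.inv(np.array(c["world_to_cam"]))
    v,u=np.mgrid[:d.shape[0],:d.shape[1]]
    x=(u-K[0,2])/K[0,0]*d; y=(v-K[1,2])/K[1,1]*d
    P=np.stack([x,-y,-d],-1)@T[:3,:3].T+T[:3,3]
    P[d==0]=np.nan
    return im,d,P
E
python3 - <<'E'
from h import *
for n in("scene","top"):
    im,d,P=cloud(n); cv2.imwrite(f"pics/{n}0.png",cv2.resize(im,(784,588),interpolation=cv2.INTER_CUBIC)); np.savez(f"{n}0.npz",im=im,P=P)
    c=calibration(n); print({k:np.round(v,3).tolist() if not isinstance(v,str) else v for k,v in c.items()})
print(read_state())
E
```

```text
{'intrinsics': [[461.657, 0.0, 284.049], [0.0, 461.657, 208.952], [0.0, 0.0, 1.0]], 'world_to_cam': [[-0.249, 0.968, -0.0, 0.11], [-0.625, -0.161, 0.764, 0.218], [0.74, 0.19, 0.646, -1.443], [0.0, 0.0, 0.0, 1.0]]}
{'intrinsics': [[443.556, 0.0, 278.754], [0.0, 443.556, 208.941], [0.0, 0.0, 1.0]], 'world_to_cam': [[-0.016, -1.0, -0.023, 0.017], [0.999, -0.017, 0.049, -0.438], [-0.05, -0.022, 0.999, -1.109], [0.0, 0.0, 0.0, 1.0]]}
{'time': 0.1, 'q': array([-1.30286073e+00,  2.64682999e-01,  1.60523541e+00,  7.48279269e-06,
        1.27370052e+00, -3.68941330e-02]), 'joint_vel': array([ 1.91484615e-03, -2.41184619e-03, -2.23757772e-03, -4.08224993e-04,
        1.24514262e-03, -6.26854791e-05]), 'joint_torque': array([ 5.95977654e-04, -5.16709936e+01, -3.68590844e+01, -5.58971544e-05,
        6.19856233e-03, -7.01939157e-06]), 'tool_pos': array([ 0.20241833, -0.64324484,  0.23008412]), 'tcp_rot': array([-3.10318343e+00, -4.76664565e-01,  3.55482110e-04]), 'wrist_force': array([ 0.15658197,  0.55109864, -0.34739393]), 'torque': array([-0.03786948,  0.03067372, -0.00920914]), 'grip_force': 0.0, 'width': 1.0004052305119842}
```

View pics/top0.png

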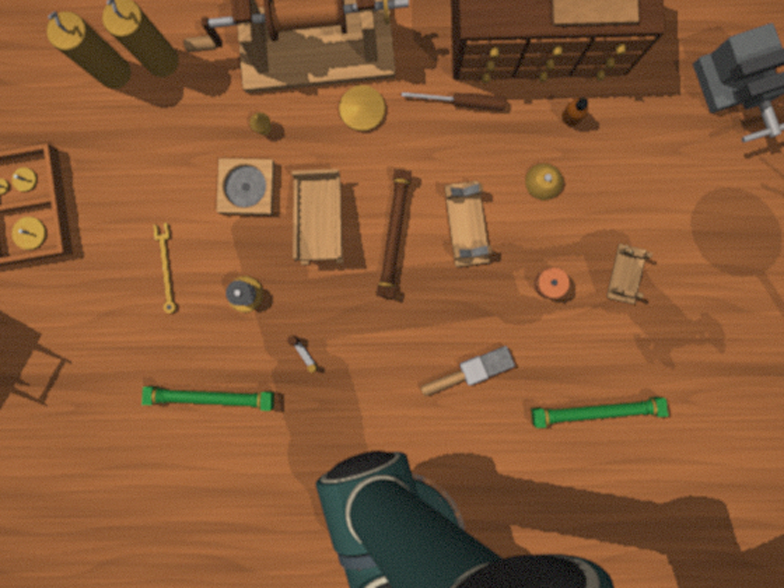

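View pics/scene0.png

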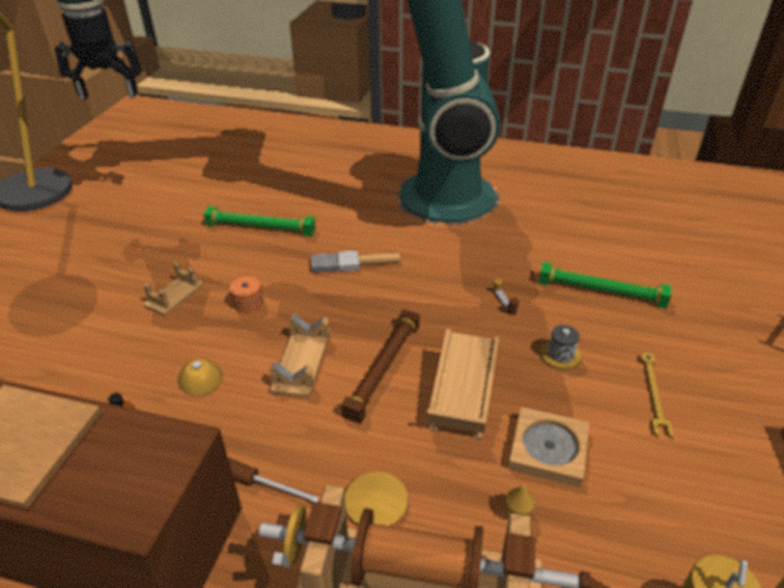

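The top view (784 px wide) shows the parts: rod (165,268), barrel (242,294), column (395,235), tin (554,283) and bell (545,181). The rests are barrel block (246,187), rack (318,217), cradle (468,222) and crutch rest (628,274). Column candidates are brown (395,235), green (207,398) and green (600,411). The walnut one at (395,235) is the one meant, since the green ones are look-alikes.

```bash
cat > m.py <<'E'
from h import *
D=np.load("top0.npz"); im,P=D["im"],D["P"]
B=dict(rod=(150,215,185,320),barrel=(215,270,275,320),column=(370,160,418,305),tin=(530,260,580,305),bell=(518,155,572,205),brest=(210,152,280,220),rack=(285,160,350,272),cradle=(438,172,500,275),crest=(600,238,660,308))
out={}
for n,b in B.items():
    x0,y0,x1,y1=[int(t/1.4) for t in b]; p=P[y0:y1,x0:x1].reshape(-1,3); p=p[np.isfinite(p[:,0])]
    zt=p[:,2]; q=p[zt>np.median(P[230:330,180:230,2])+0.004]
    out[n]=q
    r=cv2.minAreaRect(q[:,:2].astype(np.float32)); 
    bx=cv2.boxPoints(r); e=bx[1]-bx[0]; f=bx[2]-bx[1]; L=e if np.hypot(*e)>np.hypot(*f) else f
    print(n,len(q),"c",np.round(r[0],4),"size",np.round(r[1],3),"longdir deg",round(np.degrees(np.arctan2(L[1],L[0]))%180,1),"zmax",round(np.percentile(q[:,2],99),4),"zmed",round(np.median(q[:,2]),4),"mean",np.round(q.mean(0)[:2],4))
print("bench z",np.nanmedian(P[230:330,180:230,2]))
c=out["rack"]; A=np.c_[c[:,:2],np.ones(len(c))]
w=np.ones(len(c),bool)
for _ in range(8):
    s=np.linalg.lstsq(A[w],c[w,2],rcond=None)[0]; w=abs(A@s-c[:,2])<0.003
print("rack plane",s,w.sum(),"downhill deg",np.degrees(np.arctan2(-s[1],-s[0])),"slope",np.hypot(*s[:2]), "floor c",c[w].mean(0))
for n in("column","rod","cradle","crest"):
    q=out[n]; 
    m=q[:,:2].mean(0); _,_,V=np.linalg.svd(q[:,:2]-m,full_matrices=False); t=(q[:,:2]-m)@V[0]; print(n,"pca deg",np.degrees(np.arctan2(V[0,1],V[0,0]))%180,"mid",m+V[0]*(t.max()+t.min())/2,"len",np.ptp(t))
E
python3 m.py
python3 - <<'E'
import cv2,numpy as np
im=np.load("top0.npz")["im"]
cv2.imwrite("pics/crop1.png",cv2.resize(im[100:230,90:480],(792,264),interpolation=cv2.INTER_CUBIC))
E
```

```text
Traceback (most recent call last):
  File "m.py", line 11, in <module>
    print(n,len(q),"c",np.round(r[0],4),"size",np.round(r[1],3),"longdir deg",round(np.degrees(np.arctan2(L[1],L[0]))%180,1),"zmax",round(np.percentile(q[:,2],99),4),"zmed",round(np.median(q[:,2]),4),"mean",np.round(q.mean(0)[:2],4))
                                                                                                                                          ~~~~~~~~~~~~~^^^^^^^^^^^
IndexError: index -1 is out of bounds for axis 0 with size 0
```

View pics/crop1.png

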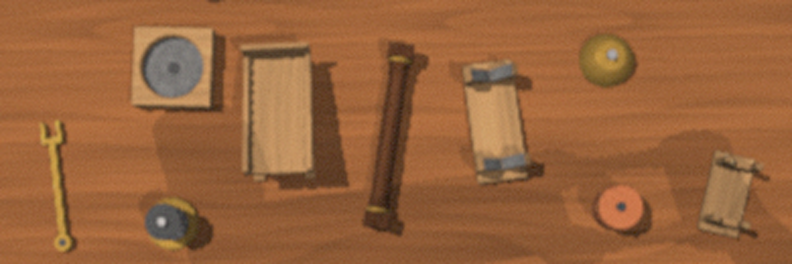

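The crop confirms the brown turned walnut column with brass rings at crop (388,135); both green ones lie outside it. The rod has its fork at crop (52,130), its upper end.

```bash
python3 - <<'E'
import numpy as np
for n in("top","scene"):
    P=np.load(n+"0.npz")["P"]; print(n,np.isfinite(P[...,0]).mean(),np.nanpercentile(P[...,2],[1,25,50,75]))
    Q=P[100:235,90:480] if n=="top" else P[150:350,80:490]; print(np.isfinite(Q[...,0]).mean(), np.nanmedian(Q[...,2]))
E
sed -i 's/np.median(P\[/np.nanmedian(P[/; s/    zt=p/    if len(p)==0: print(n,"no depth"); continue\n    zt=p/; s/    out\[n\]=q/    out[n]=q\n    if len(q)<5: print(n,len(p),len(q)); continue/' m.py; sed -i 's/^    q=out\[n\]; $/    q=out[n]\n    if len(q)<5: continue/' m.py; python3 m.py
```

```text
top 0.9960671768707483 [-0.00519431 -0.0014583   0.000298    0.00310756]
0.9961253561253561 0.00019168944078884476
scene 0.9961479591836735 [-5.57757898e-01 -1.36631599e-03  5.29642082e-04  2.24622580e-02]
0.9962439024390244 0.0005181099142391732
rod 348 c [0.4925 0.4189] size [0.062 0.188] longdir deg 179.9 zmax 0.0129 zmed 0.0071 mean [0.4912 0.4206]
barrel 473 c [0.4415 0.2787] size [0.103 0.088] longdir deg 87.6 zmax 0.0559 zmed 0.0461 mean [0.4409 0.2723]
column 1012 c [0.551  0.0036] size [0.084 0.262] longdir deg 179.0 zmax 0.0344 zmed 0.026 mean [0.5454 0.0026]
tin 468 c [ 0.456  -0.2856] size [0.088 0.076] longdir deg 88.6 zmax 0.0468 zmed 0.0416 mean [ 0.4506 -0.2731]
bell 566 c [ 0.6397 -0.2735] size [0.094 0.088] longdir deg 89.2 zmax 0.0361 zmed 0.0213 mean [ 0.6351 -0.2692]
brest 1607 c [0.6411 0.2752] size [0.126 0.122] longdir deg 0.1 zmax 0.0254 zmed 0.0168 mean [0.637  0.2712]
rack 2254 c [0.5822 0.1418] size [0.202 0.119] longdir deg 0.5 zmax 0.0674 zmed 0.046 mean [0.5758 0.1368]
cradle 1542 c [ 0.5646 -0.1329] size [0.112 0.188] longdir deg 178.7 zmax 0.0472 zmed 0.0123 mean [ 0.5613 -0.1295]
crest 899 c [ 0.4674 -0.4201] size [0.105 0.124] longdir deg 178.0 zmax 0.048 zmed 0.0102 mean [ 0.4656 -0.4127]
bench z -0.00040367898184323625
rack plane [-2.37226685e-01 -1.34901729e-04  1.79916308e-01] 1439 downhill deg 0.03258191155856649 slope 0.23722672384793367 floor c [0.56824489 0.13717631 0.04506623]
column pca deg 171.59595527844337 mid [0.5509021  0.00181985] len 0.26816765327846925
rod pca deg 5.848308455396619 mid [0.49138284 0.42063171] len 0.18678726618044872
cradle pca deg 6.338459614598349 mid [ 0.56777404 -0.12875135] len 0.1926432318170449
crest pca deg 167.14809191349374 mid [ 0.46891129 -0.41342132] len 0.12229838206553548
```

```bash
cat > m2.py <<'E'
from h import *
fr=[cloud("top") for _ in range(6)]
P=np.nanmedian([f[2] for f in fr],0); im=np.mean([f[0] for f in fr],0).astype(np.uint8); np.savez("topavg.npz",P=P,im=im)
B=dict(rod=(150,210,185,325),barrel=(215,270,275,320),column=(365,160,422,305),tin=(530,260,580,305),bell=(518,155,572,205),brest=(210,152,280,220),rack=(285,160,350,272),cradle=(438,172,500,275),crest=(600,238,660,308))
sl=dict(rod=[(.004,.02)],barrel=[(.04,.06),(.003,.012)],column=[(.01,.04)],tin=[(.034,.05)],bell=[(.005,.05)],brest=[(.016,.03),(.007,.03)],rack=[(.015,.08)],cradle=[(.006,.07),(.028,.07)],crest=[(.006,.06),(.028,.06)])
for n,b in B.items():
    x0,y0,x1,y1=[int(t/1.4) for t in b]; p=P[y0:y1,x0:x1]
    for lo,hi in sl[n]:
        m=((p[...,2]>lo)&(p[...,2]<hi)).astype(np.uint8); m=cv2.morphologyEx(m,cv2.MORPH_OPEN,np.ones((2,2),np.uint8))
        k,l,s,_=cv2.connectedComponentsWithStats(m); big=[i for i in range(1,k) if s[i,4]>25]
        g=np.isin(l,big); q=p[g]
        r=cv2.minAreaRect(q[:,:2].astype(np.float32)); cc,rad=cv2.minEnclosingCircle(q[:,:2].astype(np.float32))
        mm=q[:,:2].mean(0); _,_,V=np.linalg.svd(q[:,:2]-mm,full_matrices=False); t=(q[:,:2]-mm)@V.T
        print(n,(lo,hi),len(q),"rect",np.round(r[0],4),np.round(r[1],3),round(r[2],1),"circ",np.round(cc,4),round(rad,4),"mean",np.round(mm,4),"pca",round(np.degrees(np.arctan2(V[0,1],V[0,0])),1),"mid",np.round(mm+V.T@((t.max(0)+t.min(0))/2),4),"zmed",round(np.median(q[:,2]),4),[ (np.round(p[l==i][:,:2].mean(0),4).tolist(),int(s[i,4])) for i in big])
E
python3 m2.py
```

```text
rod (0.004, 0.02) 305 rect [0.489  0.4231] [0.163 0.027] 5.4 circ [0.4891 0.4231] 0.0819 mean [0.4894 0.4197] pca -173.2 mid [0.4892 0.4216] zmed 0.007 [([0.4894, 0.4197], 305)]
barrel (0.04, 0.06) 263 rect [0.4396 0.2766] [0.042 0.041] 88.7 circ [0.4386 0.2786] 0.0255 mean [0.4391 0.2745] pca -46.6 mid [0.438  0.2781] zmed 0.0484 [([0.4391, 0.2745], 263)]
barrel (0.003, 0.012) 135 rect [0.4395 0.266 ] [0.064 0.043] 4.4 circ [0.4392 0.2745] 0.0328 mean [0.44   0.2627] pca 174.7 mid [0.4377 0.2683] zmed 0.0042 [([0.4547, 0.2597], 84), ([0.4159, 0.2676], 51)]
column (0.01, 0.04) 944 rect [ 5.467e-01 -5.000e-04] [0.032 0.237] 80.5 circ [ 0.5467 -0.0018] 0.1191 mean [ 5.424e-01 -2.000e-04] pca 170.7 mid [ 5.467e-01 -1.000e-04] zmed 0.0263 [([0.5424, -0.0002], 944)]
tin (0.034, 0.05) 385 rect [ 0.4485 -0.282 ] [0.062 0.049] 89.6 circ [ 0.4515 -0.282 ] 0.0325 mean [ 0.4485 -0.2775] pca -92.6 mid [ 0.4485 -0.2818] zmed 0.0419 [([0.4485, -0.2775], 385)]
bell (0.005, 0.05) 527 rect [ 0.6345 -0.2753] [0.067 0.061] 87.6 circ [ 0.6357 -0.2758] 0.0345 mean [ 0.6324 -0.2714] pca -106.1 mid [ 0.634
[... 778 characters left out ...]
, 1482)]
cradle (0.028, 0.07) 276 rect [ 0.5632 -0.1348] [0.126 0.071] 6.6 circ [ 0.5641 -0.1355] 0.0716 mean [ 0.5615 -0.1329] pca -173.5 mid [ 0.5633 -0.1349] zmed 0.0373 [([0.6172, -0.1458], 73), ([0.6122, -0.1064], 68), ([0.508, -0.1576], 71), ([0.5035, -0.1192], 64)]
crest (0.006, 0.06) 844 rect [ 0.4634 -0.4227] [0.066 0.101] 75.1 circ [ 0.4627 -0.4228] 0.0567 mean [ 0.4631 -0.4155] pca 165.2 mid [ 0.4634 -0.4227] zmed 0.0101 [([0.4631, -0.4155], 844)]
crest (0.028, 0.06) 149 rect [ 0.4669 -0.4239] [0.065 0.087] 75.3 circ [ 0.4677 -0.423 ] 0.0533 mean [ 0.4654 -0.4191] pca 164.2 mid [ 0.4671 -0.4233] zmed 0.0304 [([0.4987, -0.4279], 78), ([0.4329, -0.3911], 28), ([0.426, -0.4213], 43)]
```

```bash
cat > c.py <<'E'
from h import *
def ray(name,uv,z):
    c=calibration(name); K=np.array(c["intrinsics"]); T=np.linalg.inv(np.array(c["world_to_cam"])); uv=np.atleast_2d(uv).astype(float)
    d=np.c_[(uv[:,0]-K[0,2])/K[0,0],-(uv[:,1]-K[1,2])/K[1,1],-np.ones(len(uv))]@T[:3,:3].T; o=T[:3,3]
    return (o+d*((z-o[2])/d[:,2])[:,None])[:,:2]
def blob(im,box,lo,hi,ks=3):
    x0,y0,x1,y1=[int(t/1.4) for t in box]; h=cv2.cvtColor(im,cv2.COLOR_BGR2HSV)[y0:y1,x0:x1]
    m=cv2.morphologyEx(cv2.inRange(h,lo,hi),cv2.MORPH_CLOSE,np.ones((ks,ks),np.uint8))
    k,l,s,ce=cv2.connectedComponentsWithStats(m)
    if k<2: return None
    i=1+s[1:,4].argmax(); v,u=np.nonzero(l==i); return np.c_[u+x0,v+y0]
def show(n,p):
    r=cv2.minAreaRect(p.astype(np.float32)); print(n,len(p),"rect",np.round(r[0],4),np.round(r[1],4),round(r[2],1),"mean",np.round(p.mean(0),4))
E
python3 - <<'E'
from c import *
im=np.load("topavg.npz")["im"]; h=cv2.cvtColor(im,cv2.COLOR_BGR2HSV)
for n,(x,y) in dict(rodbar=(167,270),flange=(233,295),flange2=(245,300),wheel=(258,300),bench=(350,330),colmid=(396,235),colend=(401,180),tin=(545,275),knob=(554,285),brest=(225,170),recess=(240,195),rackfl=(318,220),rackstop=(318,172),cradle=(468,222),sadd=(472,255),sadd2=(465,190),crest=(628,275),bell=(540,185),shadow=(262,305)).items():
    x,y=int(x/1.4),int(y/1.4); print(n,h[y-1:y+2,x-1:x+2].reshape(-1,3).mean(0).round().tolist())
E
```

```text
rodbar [19.0, 162.0, 146.0]
flange [10.0, 10.0, 100.0]
flange2 [14.0, 8.0, 84.0]
wheel [19.0, 154.0, 84.0]
bench [12.0, 162.0, 144.0]
colmid [11.0, 155.0, 92.0]
colend [18.0, 163.0, 141.0]
tin [10.0, 160.0, 202.0]
knob [37.0, 96.0, 130.0]
brest [15.0, 126.0, 199.0]
recess [16.0, 14.0, 123.0]
rackfl [15.0, 127.0, 190.0]
rackstop [15.0, 128.0, 167.0]
cradle [16.0, 126.0, 201.0]
sadd [15.0, 47.0, 108.0]
sadd2 [15.0, 34.0, 120.0]
crest [15.0, 126.0, 161.0]
bell [19.0, 163.0, 168.0]
shadow [13.0, 155.0, 75.0]
```

```bash
cat > m3.py <<'E'
from c import *
im=np.load("topavg.npz")["im"]
def go(n,box,lo,hi,z,ks=3):
    b=blob(im,box,lo,hi,ks); show(n,ray("top",b,z)) if b is not None else print(n,"none"); return b
go("rod",(140,205,190,325),(17,120,60),(25,255,255),.008)
go("flange",(215,270,275,320),(0,0,30),(180,60,255),.049)
go("wheel+",(215,270,275,320),(17,100,40),(26,255,255),.005,9)
go("tin",(525,255,585,310),(5,120,165),(14,255,255),.042,5)
go("brest",(205,150,285,225),(14,90,150),(17,140,255),.022,21)
go("recess",(205,150,285,225),(0,0,30),(180,60,255),.012)
b=go("rack",(285,160,350,275),(14,100,120),(17,140,255),.045,3)
go("cradle",(435,170,505,275),(13,20,100),(18,145,255),.012,3)
go("crest",(600,238,660,308),(14,100,100),(18,145,255),.010,3)
c=blob(im,(365,160,422,305),(0,0,0),(180,255,118),5); show("column dark",ray("top",c,.016))
go("colring",(385,165,422,190),(16,120,90),(25,255,255),.03,1)
go("colring2",(370,270,405,300),(16,120,90),(25,255,255),.03,1)
# rack profile: height along x and width along y
P=np.load("topavg.npz")["P"][114:195,203:250].reshape(-1,3); P=P[np.isfinite(P[:,0])]
for lo,hi,a in((.125,.145,0),):
    q=P[(P[:,1]>lo)&(P[:,1]<hi)]
    for x in np.arange(.49,.68,.004):
        s=q[abs(q[:,0]-x)<.002]; print(round(x,3),np.round(np.median(s[:,2]),4) if len(s) else None,end="; ")
print()
q=P[(P[:,0]>.52)&(P[:,0]<.62)]; dz=q[:,2]-(.1799-.2372*q[:,0])
for y in np.arange(.085,.19,.003): 
    s=dz[abs(q[:,1]-y)<.0015]; print(round(y,3),np.round(np.median(s),4) if len(s) else None,end="; ")
E
python3 m3.py
```

```text
rod 353 rect [0.4905 0.4188] [0.1647 0.0281] 7.9 mean [0.492  0.4202]
flange 278 rect [0.4401 0.2717] [0.0471 0.0393] 89.1 mean [0.4397 0.2716]
wheel+ 215 rect [0.4392 0.2701] [0.0536 0.0641] 74.2 mean [0.4384 0.2652]
tin 508 rect [ 0.4533 -0.2766] [0.1001 0.0588] 89.0 mean [ 0.4522 -0.2738]
brest 2474 rect [0.6346 0.2722] [0.1448 0.1333] 88.9 mean [0.6341 0.2719]
recess 658 rect [0.6366 0.2719] [0.072  0.0725] 89.7 mean [0.6374 0.2724]
rack 1962 rect [0.5667 0.137 ] [0.084  0.1537] 89.3 mean [0.5669 0.1364]
cradle 1334 rect [ 0.5612 -0.1321] [0.1517 0.0703] 7.4 mean [ 0.5595 -0.13  ]
crest 866 rect [ 0.4641 -0.4185] [0.0622 0.1009] 76.0 mean [ 0.4652 -0.4149]
column dark 1431 rect [ 0.5392 -0.0063] [0.0524 0.2429] 80.9 mean [ 0.5387 -0.0034]
colring 26 rect [ 0.6386 -0.0111] [0.023  0.0068] 80.6 mean [ 0.6381 -0.011 ]
colring2 26 rect [0.4527 0.0196] [0.0223 0.0072] 75.0 mean [0.4527 0.0192]
0.49 -0.0006; 0.494 -0.0003; 0.498 0.0001; 0.502 0.0607; 0.506 0.06; 0.51 0.0595; 0.514 0.0581; 0.518 0.0572; 0.522 0.0565; 0.526 0.0558; 0.53 0.0546; 0.534 0.0531; 0.538 0.0526; 0.542 0.0512; 0
[... 251 characters left out ...]
0.0332; 0.622 0.0318; 0.626 0.0308; 0.63 0.0305; 0.634 0.0292; 0.638 0.0276; 0.642 0.0272; 0.646 0.0368; 0.65 0.0526; 0.654 0.053; 0.658 None; 0.662 None; 0.666 None; 0.67 -0.0011; 0.674 -0.0005; 0.678 -0.0008; 
0.085 -0.042; 0.088 -0.0444; 0.091 -0.0485; 0.094 -0.0421; 0.097 0.0076; 0.1 0.0081; 0.103 0.0016; 0.106 0.0001; 0.109 0.0004; 0.112 0.0004; 0.115 0.0004; 0.118 0.0002; 0.121 0.0003; 0.124 -0.0001; 0.127 -0.0003; 0.13 0.0001; 0.133 0.0001; 0.136 0.0002; 0.139 -0.0001; 0.142 0.0001; 0.145 -0.0003; 0.148 -0.0; 0.151 -0.0002; 0.154 0.0; 0.157 -0.0001; 0.16 -0.0001; 0.163 -0.0005; 0.166 0.0001; 0.169 -0.0001; 0.172 0.002; 0.175 0.0079; 0.178 0.0077; 0.181 None; 0.184 None; 0.187 -0.0396;
```

```bash
cat > go.py <<'E'
# go.py x y z phi  -> shift/turn in tool axes from the measured pose
import sys
from h import *
from scipy.spatial.transform import Rotation as R
def mv(*a):
    s=read_state(); r=R.from_rotvec(s["tcp_rot"]); M=r.as_matrix(); ph=np.degrees(np.arctan2(M[1,0],M[0,0]))
    d=M.T@(np.array(a[:3])-s["tool_pos"]); roll=(ph-a[3]+180)%360-180
    print("dxyz",np.round(d,4),"roll",round(roll,1),"| at",np.round(s["tool_pos"],4),"phi",round(ph,1),"q6",round(s["q"][5],2),"t",round(s["time"],2))
if __name__=="__main__":
    a=list(map(float,sys.argv[1:])); [mv(*a[i:i+4]) for i in range(0,len(a),4)]
E
python3 - <<'E'
from c import *
D=np.load("topavg.npz"); im,P=D["im"],D["P"]
b=blob(im,(525,255,585,310),(0,140,175),(10,255,255),5); show("tin",ray("top",b,.042)); 
h=cv2.cvtColor(im,cv2.COLOR_BGR2HSV)[185:218,378:413]; g=im[185:218,378:413]
k=blob(im,(543,275,566,294),(0,0,0),(180,150,150),1); show("knob",ray("top",k,.045)) if k is not None else 0
b=blob(im,(140,205,190,325),(17,120,60),(25,255,255)); w=ray("top",b,.008); m=w[(w[:,0]>.44)&(w[:,0]<.53)]; f=np.polyfit(m[:,0],m[:,1],1); print("rod line deg",np.degrees(np.arctan(f[0])),"y at .489",np.polyval(f,.489),"x ext",w[:,0].min(),w[:,0].max())
def prof(c,phi,box,xl,s0,s1):
    x0,y0,x1,y1=[int(t/1.4) for t in box]; p=P[y0:y1,x0:x1].reshape(-1,3); p=p[np.isfinite(p[:,0])]
    a=np.radians(phi); R=np.array([[np.cos(a),np.sin(a)],[-np.sin(a),np.cos(a)]]); l=(p[:,:2]-c)@R.T
    q=p[abs(l[:,0]-xl[0])<xl[1],2]; t=l[abs(l[:,0]-xl[0])<xl[1],1]
    print([(round(s*1e3),round(np.median(q[abs(t-s)<.0015])*1e3)) for s in np.arange(s0,s1,.003) if (abs(t-s)<.0015).any()])
prof([.4634,-.4185],-14.7,(590,230,670,315),(0,.02),-.045,.045)
prof([.4634,-.4185],-14.7,(590,230,670,315),(.036,.004),-.045,.045)
prof([.4634,-.4185],-14.7,(590,230,670,315),(-.036,.004),-.045,.045)
prof([.560,-.1325],6.4,(430,165,510,280),(0,.03),-.05,.05)
prof([.546,.001],-9.3,(360,155,430,310),(0,.06),-.03,.03)
E
python3 go.py .45 -.2775 .15 0
```

```text
tin 339 rect [ 0.4509 -0.2752] [0.0486 0.049 ] 88.4 mean [ 0.4501 -0.2758]
knob 17 rect [ 0.4495 -0.2745] [0.0097 0.0073] 89.0 mean [ 0.4495 -0.2754]
rod line deg 6.330449972775968 y at .489 0.4198876658716012 x ext 0.40869379234612535 0.5731133842223715
[(-45, 0), (-42, -1), (-39, 0), (-36, 0), (-33, 0), (-30, 0), (-27, 0), (-24, -1), (-21, 5), (-18, 10), (-15, 10), (-12, 9), (-9, 10), (-6, 10), (-3, 9), (0, 10), (3, 10), (6, 10), (9, 10), (12, 10), (15, 9), (18, 9), (21, 10), (24, 10), (27, 9), (30, 3), (33, -1), (36, 0), (39, -1), (42, 0)]
[(-45, 0), (-42, 0), (-39, 0), (-36, -1), (-33, 0), (-30, 0), (-27, -1), (-24, 0), (-18, 42), (-15, 38), (-12, 45), (-9, 38), (-6, 23), (-3, 27), (0, 29), (3, 26), (6, 17), (9, 28), (12, 29), (15, 18), (18, 24), (21, 45), (24, 35), (27, 33), (30, 6), (33, 0), (36, -1), (39, 0), (42, 0)]
[(-45, -1), (-42, 0), (-39, -1), (-36, 0), (-33, -1), (-30, 0), (-27, 0), (-24, 0), (-18, 15), (-15, 45), (-12, 46), (-9, 39), (-6, 27), (-3, 31), (0, 29), (3, 29), (6, 26), (9, 28), (12, 29), (15, 23), (18, 30), (21, 44), (24, 33), (27, 27), (30, 3), (33, 0), (36, 0), (39, 0), (42, 0)]
[(-50, 0), (-47, 0), (-44, 0), (-41, 0), (-38, 0), (-35, 0), (-32, 0), (-29, 10), (-26, 12), (-23, 12), (-20, 12), (-17, 12), (-14, 12), (-11, 11), (-8, 12), (-5, 12), (-2, 12), (1, 12), (4, 12), (7, 12), (10, 12), (13, 11), (16, 12), (19, 12), (22, 12), (25, 12), (28, 12), (31, 12), (34, 1), (37, 0), (40, -1), (43, 0), (46, -1), (49, 0)]
[(-30, 0), (-27, -1), (-24, -1), (-21, 0), (-18, 0), (-15, 0), (-12, 0), (-9, 20), (-6, 25), (-3, 26), (0, 28), (3, 27), (6, 27), (9, 25), (12, 21), (15, 0), (18, 0), (21, -1), (24, -1), (27, -1)]
dxyz [ 0.346  -0.2751  0.0812] roll 17.5 | at [ 0.2025 -0.6438  0.2311] phi 17.5 q6 -0.04 t 0.4
```

{"api": "step_arm", "payload": {"commands": [{"fingers": -1,"dx": 0.346,"dy": -0.275,"dz": 0.081,"roll": 17.5},{"fingers": -1,"dx": 0.346,"dy": -0.275,"dz": 0.081,"roll": 17.5},{"fingers": -1,"dx": 0.346,"dy": -0.275,"dz": 0.081,"roll": 17.5},{"fingers": -1,"dx": 0.346,"dy": -0.275,"dz": 0.081,"roll": 17.5},{"fingers": -1,"dx": 0.346,"dy": -0.275,"dz": 0.081,"roll": 17.5},{"fingers": -1,"dx": 0.346,"dy": -0.275,"dz": 0.081,"roll": 17.5},{"fingers": -1,"dx": 0.346,"dy": -0.275,"dz": 0.081,"roll": 17.5},{"fingers": -1,"dx": 0.346,"dy": -0.275,"dz": 0.081,"roll": 17.5}], "squeeze": 40}}

```text
time: 1.4
tool_pos: [0.4511, -0.2744, 0.1495]
tcp_rot: [-3.14, -0.006, 0.001]
wrist_force: [-1.3, -0.9, -0.2]
width: 1.002
grip_force: 0.0
```

```bash
python3 go.py .45 -.2757 .016 0
```

```text
dxyz [-0.001   0.0015  0.1335] roll 0.2 | at [ 0.4511 -0.2744  0.1495] phi 0.2 q6 0.97 t 1.4
```

{"api": "step_arm", "payload": {"commands": [{"fingers": -1,"dz": 0.06},{"fingers": -1,"dz": 0.11},{"fingers": -1,"dz": 0.133},{"fingers": -1,"dz": 0.133},{"fingers": 0.4,"dz": 0.133},{"fingers": 0.4,"dz": 0.133},{"fingers": 0.4,"dz": 0.133},{"fingers": 0.4,"dz": 0.133}]}}

```text
invalid input
```

```bash
python3 go.py .45 -.2757 .016 0
```

```text
dxyz [-0.001   0.0015  0.1335] roll 0.2 | at [ 0.4511 -0.2744  0.1495] phi 0.2 q6 0.97 t 1.4
```

{"api": "step_arm", "payload": {"commands": [{"fingers": -1,"dx": 0,"dy": 0,"dz": 0.06,"roll": 0},{"fingers": -1,"dx": 0,"dy": 0,"dz": 0.11,"roll": 0},{"fingers": -1,"dx": 0,"dy": 0,"dz": 0.133,"roll": 0},{"fingers": -1,"dx": 0,"dy": 0,"dz": 0.133,"roll": 0},{"fingers": 0.4,"dx": 0,"dy": 0,"dz": 0.133,"roll": 0},{"fingers": 0.4,"dx": 0,"dy": 0,"dz": 0.133,"roll": 0},{"fingers": 0.4,"dx": 0,"dy": 0,"dz": 0.133,"roll": 0},{"fingers": 0.4,"dx": 0,"dy": 0,"dz": 0.133,"roll": 0}], "squeeze": 40}}

```text
time: 2.4
tool_pos: [0.4516, -0.2788, 0.0196]
tcp_rot: [3.139, -0.001, 0.005]
wrist_force: [-1.3, 0.5, 5.9]
width: 0.615
grip_force: 42.7
```

```bash
python3 go.py .45 -.2757 .016 0
```

```text
dxyz [-0.0016 -0.0031  0.0036] roll -0.0 | at [ 0.4516 -0.2788  0.0196] phi -0.0 q6 0.97 t 2.4
```

{"api": "step_arm", "payload": {"commands": [{"fingers": 0.4,"dx": 0,"dy": 0,"dz": -0.03,"roll": 0},{"fingers": 0.4,"dx": 0,"dy": 0,"dz": -0.08,"roll": 0},{"fingers": 0.4,"dx": 0.02,"dy": -0.05,"dz": -0.11,"roll": 0},{"fingers": 0.4,"dx": 0.04,"dy": -0.105,"dz": -0.12,"roll": 0},{"fingers": 0.4,"dx": 0.06,"dy": -0.16,"dz": -0.12,"roll": 0},{"fingers": 0.4,"dx": 0.08,"dy": -0.215,"dz": -0.12,"roll": 0},{"fingers": 0.4,"dx": 0.1,"dy": -0.27,"dz": -0.12,"roll": 0},{"fingers": 0.4,"dx": 0.12,"dy": -0.32,"dz": -0.12,"roll": 0}], "squeeze": 40}}

```text
time: 3.4
tool_pos: [0.5707, 0.0441, 0.1379]
tcp_rot: [3.141, 0.0, 0.002]
wrist_force: [0.1, -0.5, -2.2]
width: 0.616
grip_force: 43.4
```

```bash
python3 go.py .605 .137 .14 0
```

```text
dxyz [ 0.0343 -0.0929 -0.0021] roll 0.0 | at [0.5707 0.0441 0.1379] phi 0.0 q6 1.6 t 3.4
```

{"api": "step_arm", "payload": {"commands": [{"fingers": 0.4,"dx": 0.02,"dy": -0.05,"dz": 0,"roll": 0},{"fingers": 0.4,"dx": 0.034,"dy": -0.093,"dz": 0,"roll": 0},{"fingers": 0.4,"dx": 0.034,"dy": -0.093,"dz": 0.04,"roll": 0},{"fingers": 0.4,"dx": 0.034,"dy": -0.093,"dz": 0.06,"roll": 0},{"fingers": 0.4,"dx": 0.034,"dy": -0.093,"dz": 0.07,"roll": 0},{"fingers": 0.4,"dx": 0.034,"dy": -0.093,"dz": 0.074,"roll": 0},{"fingers": 0.4,"dx": 0.034,"dy": -0.093,"dz": 0.076,"roll": 0},{"fingers": 0.4,"dx": 0.034,"dy": -0.093,"dz": 0.078,"roll": 0}], "squeeze": 20}}

```text
time: 4.4
tool_pos: [0.6058, 0.1347, 0.0615]
tcp_rot: [3.141, -0.001, 0.004]
wrist_force: [-1.6, -2.0, 7.9]
width: 0.618
grip_force: 44.2
```

```bash
python3 go.py .605 .137 .056 0
```

```text
dxyz [-0.0008 -0.0023  0.0055] roll -0.0 | at [0.6058 0.1347 0.0615] phi -0.0 q6 1.75 t 4.4
```

{"api": "step_arm", "payload": {"commands": [{"fingers": 0.4,"dx": 0,"dy": -0.002,"dz": 0.003,"roll": 0},{"fingers": -0.3,"dx": 0,"dy": -0.002,"dz": 0.004,"roll": 0},{"fingers": -0.5,"dx": 0,"dy": -0.002,"dz": 0.004,"roll": 0},{"fingers": -1,"dx": 0,"dy": -0.002,"dz": 0.004,"roll": 0},{"fingers": -1,"dx": 0,"dy": -0.002,"dz": 0.004,"roll": 0}], "squeeze": 20}}

```text
time: 5.03
tool_pos: [0.6042, 0.1373, 0.0551]
tcp_rot: [-3.141, 0.001, 0.001]
wrist_force: [-0.5, -0.4, 0.6]
width: 1.003
grip_force: 0.0
```

```bash
python3 go.py .53 .137 .16 0 .53 .137 .065 0
```

```text
dxyz [-0.0742  0.0004 -0.1049] roll -0.0 | at [0.6042 0.1373 0.0551] phi -0.0 q6 1.75 t 5.03
dxyz [-0.0742  0.0004 -0.0099] roll -0.0 | at [0.6042 0.1373 0.0551] phi -0.0 q6 1.75 t 5.03
```

{"api": "step_arm", "payload": {"commands": [{"fingers": -1,"dx": 0,"dy": 0,"dz": -0.05,"roll": 0},{"fingers": -1,"dx": 0,"dy": 0,"dz": -0.085,"roll": 0},{"fingers": 1,"dx": -0.04,"dy": 0,"dz": -0.085,"roll": 0},{"fingers": 1,"dx": -0.067,"dy": 0,"dz": -0.085,"roll": 0},{"fingers": 1,"dx": -0.067,"dy": 0,"dz": -0.06,"roll": 0},{"fingers": 1,"dx": -0.067,"dy": 0,"dz": -0.03,"roll": 0},{"fingers": 1,"dx": -0.067,"dy": 0,"dz": -0.01,"roll": 0},{"fingers": 1,"dx": -0.067,"dy": 0,"dz": -0.006,"roll": 0}], "squeeze": 20}}

```text
time: 6.02
tool_pos: [0.5357, 0.137, 0.0595]
tcp_rot: [3.141, -0.001, -0.006]
wrist_force: [0.5, -0.0, -0.2]
width: 0.001
grip_force: 0.0
```

```bash
python3 - <<'E'
from h import *
for n in("top","scene"):
    im,d,P=cloud(n); c=im[110:230,150:330] if n=="top" else im[190:350,270:430]; cv2.imwrite(f"pics/{n}1.png",cv2.resize(c,None,fx=4,fy=3.5))
E
python3 go.py .56 .137 .06 0
```

```text
dxyz [0.0229 0.0002 0.001 ] roll -0.0 | at [0.5371 0.1372 0.061 ] phi -0.0 q6 1.78 t 6.12
```

View pics/scene1.png

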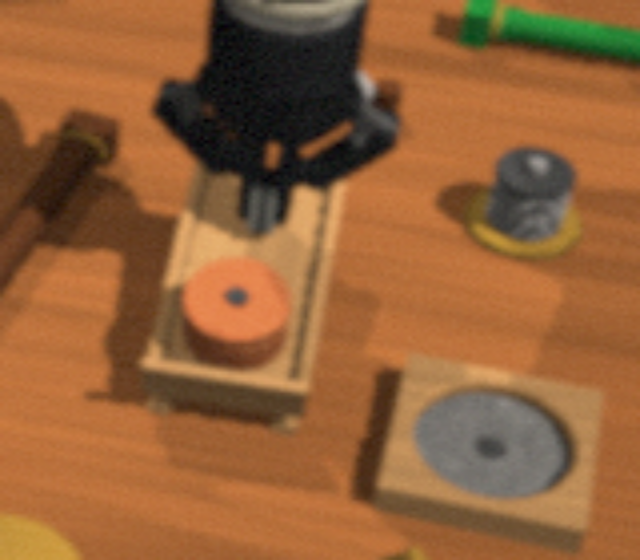

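The tin stands flat on the slope at picture (237,310), short of the stop at (225,385), with the shut fingers behind it at (265,215).

{"api": "step_arm", "payload": {"commands": [{"fingers": 1,"dx": 0.012,"dy": 0,"dz": 0.004,"roll": 0},{"fingers": 1,"dx": 0.02,"dy": 0,"dz": 0.006,"roll": 0},{"fingers": 1,"dx": 0.026,"dy": 0,"dz": 0.007,"roll": 0},{"fingers": 1,"dx": 0.03,"dy": 0,"dz": 0.008,"roll": 0},{"fingers": 1,"dx": 0.033,"dy": 0,"dz": 0.008,"roll": 0},{"fingers": 1,"dx": 0.036,"dy": 0,"dz": 0.009,"roll": 0},{"fingers": 1,"dx": 0.038,"dy": 0,"dz": 0.009,"roll": 0},{"fingers": 1,"dx": 0.038,"dy": 0,"dz": 0.009,"roll": 0}], "squeeze": 20}}

```text
time: 7.12
tool_pos: [0.5753, 0.1372, 0.0521]
tcp_rot: [3.142, -0.001, -0.0]
wrist_force: [-0.3, -0.4, 0.2]
width: 0.001
grip_force: 0.1
```

{"api": "step_arm", "payload": {"commands": [{"fingers": 1,"dx": 0.001,"dy": 0,"dz": 0,"roll": 0},{"fingers": 1,"dx": 0.002,"dy": 0,"dz": 0,"roll": 0},{"fingers": 1,"dx": 0.003,"dy": 0,"dz": 0,"roll": 0},{"fingers": 1,"dx": 0.003,"dy": 0,"dz": 0,"roll": 0}], "squeeze": 20}}

```text
time: 7.62
tool_pos: [0.5784, 0.1372, 0.0523]
tcp_rot: [-3.142, 0.001, -0.0]
wrist_force: [-0.4, -0.7, 0.2]
width: -0.001
grip_force: 0.3
```

```bash
python3 go.py .56 .137 .06 0
```

```text
dxyz [-0.0184  0.0002 -0.0077] roll -0.0 | at [0.5784 0.1372 0.0523] phi -0.0 q6 1.76 t 7.62
```

{"api": "step_arm", "payload": {"commands": [{"fingers": 1,"dx": 0.002,"dy": 0,"dz": 0,"roll": 0},{"fingers": 1,"dx": 0.004,"dy": 0,"dz": 0.001,"roll": 0},{"fingers": 1,"dx": 0.004,"dy": 0,"dz": 0.001,"roll": 0}], "squeeze": 20}}

```text
time: 8.0
tool_pos: [0.5825, 0.1372, 0.0515]
tcp_rot: [-3.142, 0.001, -0.0]
wrist_force: [-1.4, 0.7, 1.2]
width: 0.002
grip_force: 1.1
```

{"api": "step_arm", "payload": {"commands": [{"fingers": 1,"dx": 0.001,"dy": 0,"dz": 0,"roll": 0},{"fingers": 1,"dx": 0.003,"dy": 0,"dz": 0,"roll": 0},{"fingers": 1,"dx": 0.003,"dy": 0,"dz": 0,"roll": 0}], "squeeze": 20}}

```text
time: 8.38
tool_pos: [0.5829, 0.1372, 0.0513]
tcp_rot: [3.141, -0.001, -0.008]
wrist_force: [-9.1, 0.8, 9.1]
width: -0.003
grip_force: 5.6
```

Run:
```python
from h import *
im,d,P=cloud("scene"); cv2.imwrite("pics/s2.png",cv2.resize(im[190:350,270:430],None,fx=4,fy=3.5))
```

View pics/s2.png

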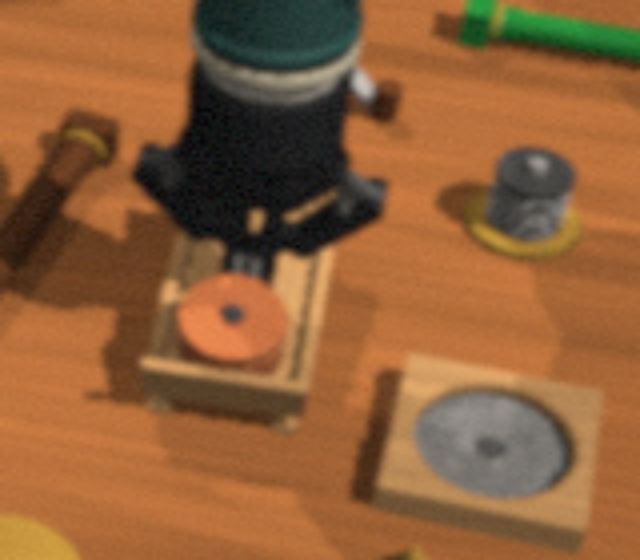

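The tin at (233,325) is now against the stop, with a 9 N reaction. Next I back off and go to the column.

{"api": "step_arm", "payload": {"commands": [{"fingers": 1,"dx": -0.012,"dy": 0,"dz": -0.003,"roll": 0},{"fingers": 1,"dx": -0.025,"dy": 0,"dz": -0.02,"roll": 0},{"fingers": 0,"dx": -0.035,"dy": 0,"dz": -0.07,"roll": 0},{"fingers": -1,"dx": -0.037,"dy": 0.05,"dz": -0.09,"roll": 5},{"fingers": -1,"dx": -0.037,"dy": 0.1,"dz": -0.09,"roll": 9.3},{"fingers": -1,"dx": -0.037,"dy": 0.135,"dz": -0.07,"roll": 9.3},{"fingers": -1,"dx": -0.037,"dy": 0.135,"dz": -0.03,"roll": 9.3},{"fingers": -1,"dx": -0.037,"dy": 0.135,"dz": -0.02,"roll": 9.3}], "squeeze": 40}}

```text
time: 9.43
tool_pos: [0.546, 0.0017, 0.0688]
tcp_rot: [3.131, -0.257, -0.006]
wrist_force: [-0.4, -0.7, 0.2]
width: 1.005
grip_force: 0.0
```

```bash
python3 go.py .546 .0025 .003 -9.3
```

```text
dxyz [ 0.0001 -0.0008  0.0658] roll -0.1 | at [0.546  0.0017 0.0688] phi -9.4 q6 1.69 t 9.43
```

{"api": "step_arm", "payload": {"commands": [{"fingers": -1,"dx": 0,"dy": -0.001,"dz": 0.04,"roll": 0},{"fingers": -0.3,"dx": 0,"dy": -0.001,"dz": 0.058,"roll": 0},{"fingers": 0,"dx": 0,"dy": -0.001,"dz": 0.064,"roll": 0},{"fingers": 0,"dx": 0,"dy": -0.001,"dz": 0.065,"roll": 0},{"fingers": 1,"dx": 0,"dy": -0.001,"dz": 0.065,"roll": 0},{"fingers": 1,"dx": 0,"dy": -0.001,"dz": 0.065,"roll": 0},{"fingers": 1,"dx": 0,"dy": -0.001,"dz": 0.065,"roll": 0}], "squeeze": 40}}

```text
time: 10.3
tool_pos: [0.5499, 0.0032, 0.0078]
tcp_rot: [-3.131, 0.256, -0.004]
wrist_force: [0.3, 0.2, 7.3]
width: 0.263
grip_force: 39.9
```

{"api": "step_arm", "payload": {"commands": [{"fingers": 1,"dx": 0,"dy": 0,"dz": -0.02,"roll": 0},{"fingers": 1,"dx": 0,"dy": 0,"dz": -0.06,"roll": 0},{"fingers": 1,"dx": 0,"dy": 0,"dz": -0.09,"roll": 0},{"fingers": 1,"dx": 0,"dy": 0,"dz": -0.1,"roll": 0}], "squeeze": 40}}

```text
time: 10.8
tool_pos: [0.5498, 0.0031, 0.1083]
tcp_rot: [-3.131, 0.256, -0.006]
wrist_force: [-0.7, -0.6, -1.9]
width: 0.26
grip_force: 39.4
```

```bash
python3 go.py .56 -.131 .103 6.5
```

```text
dxyz [0.0319 0.1307 0.0054] roll -15.8 | at [0.5498 0.0031 0.1083] phi -9.3 q6 1.69 t 10.8
```

{"api": "step_arm", "payload": {"commands": [{"fingers": 1,"dx": 0.012,"dy": 0.045,"dz": 0,"roll": -5},{"fingers": 1,"dx": 0.024,"dy": 0.095,"dz": 0,"roll": -11},{"fingers": 1,"dx": 0.035,"dy": 0.131,"dz": 0,"roll": -15.8},{"fingers": 1,"dx": 0.035,"dy": 0.131,"dz": 0.02,"roll": -15.8},{"fingers": 1,"dx": 0.035,"dy": 0.131,"dz": 0.03,"roll": -15.8},{"fingers": 1,"dx": 0.035,"dy": 0.131,"dz": 0.03,"roll": -15.8}], "squeeze": 40}}

```text
time: 11.55
tool_pos: [0.5595, -0.1302, 0.0737]
tcp_rot: [-3.135, -0.178, 0.007]
wrist_force: [-0.0, 0.5, -1.6]
width: 0.262
grip_force: 39.6
```

```bash
python3 go.py .5635 -.1306 .032 6.5
```

```text
dxyz [0.0041 0.0009 0.0417] roll 0.0 | at [ 0.5595 -0.1302  0.0737] phi 6.5 q6 1.19 t 11.55
```

{"api": "step_arm", "payload": {"commands": [{"fingers": 1,"dx": 0.004,"dy": 0.001,"dz": 0.018,"roll": 0},{"fingers": 1,"dx": 0.004,"dy": 0.001,"dz": 0.032,"roll": 0},{"fingers": 1,"dx": 0.004,"dy": 0.001,"dz": 0.038,"roll": 0},{"fingers": 1,"dx": 0.004,"dy": 0.001,"dz": 0.041,"roll": 0},{"fingers": 1,"dx": 0.004,"dy": 0.001,"dz": 0.041,"roll": 0}], "squeeze": 40}}

```text
time: 12.18
tool_pos: [0.5658, -0.1323, 0.0353]
tcp_rot: [-3.137, -0.177, 0.0]
wrist_force: [1.3, 0.5, -0.7]
width: 0.263
grip_force: 39.6
```

```bash
python3 - <<'E'
from h import *
im,d,P=cloud("scene"); cv2.imwrite("pics/s3.png",cv2.resize(im[200:310,160:330],None,fx=4,fy=4))
E
python3 go.py .5635 -.1306 .032 6.5
```

```text
dxyz [-0.0024 -0.0021  0.0036] roll -0.0 | at [ 0.5661 -0.1324  0.0356] phi 6.5 q6 1.19 t 12.22
```

View pics/s3.png

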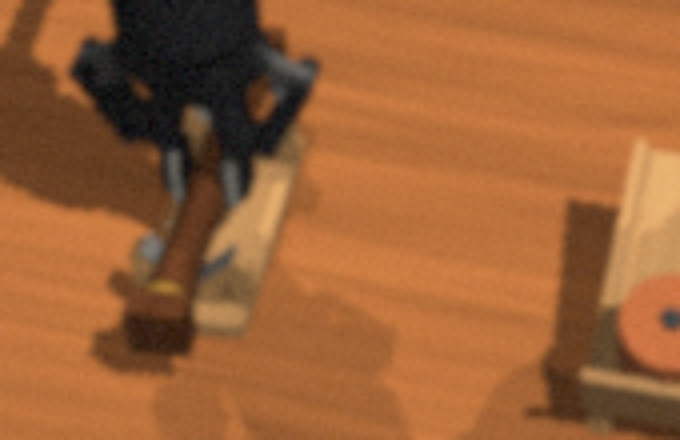

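The near V saddle, at (150,245) and (218,262), straddles the column at (175,250) just before seating. I lower it and let go.

{"api": "step_arm", "payload": {"commands": [{"fingers": 1,"dx": -0.001,"dy": -0.001,"dz": 0.002,"roll": 0},{"fingers": 1,"dx": -0.001,"dy": -0.001,"dz": 0.0035,"roll": 0},{"fingers": 1,"dx": -0.001,"dy": -0.001,"dz": 0.0035,"roll": 0},{"fingers": 0.3,"dx": -0.001,"dy": -0.001,"dz": 0.0035,"roll": 0},{"fingers": 0,"dx": -0.001,"dy": -0.001,"dz": 0.0035,"roll": 0},{"fingers": -0.3,"dx": -0.001,"dy": -0.001,"dz": 0.0035,"roll": 0},{"fingers": -0.3,"dx": -0.001,"dy": -0.001,"dz": -0.04,"roll": 0},{"fingers": -0.3,"dx": -0.001,"dy": -0.001,"dz": -0.09,"roll": 0}], "squeeze": 40}}

```text
time: 13.22
tool_pos: [0.5635, -0.1311, 0.1249]
tcp_rot: [-3.135, -0.177, 0.005]
wrist_force: [0.6, -0.2, 0.4]
width: 0.651
grip_force: 0.0
```

```bash
python3 go.py .4395 .274 .10 0
```

```text
dxyz [-0.0775 -0.4164  0.0257] roll 6.5 | at [ 0.5635 -0.1311  0.1249] phi 6.5 q6 1.19 t 13.22
```

{"api": "step_arm", "payload": {"commands": [{"fingers": -1,"dx": -0.01,"dy": -0.05,"dz": 0,"roll": 1},{"fingers": -1,"dx": -0.02,"dy": -0.11,"dz": 0,"roll": 2},{"fingers": -1,"dx": -0.03,"dy": -0.17,"dz": 0,"roll": 3},{"fingers": -1,"dx": -0.042,"dy": -0.23,"dz": 0,"roll": 4},{"fingers": -1,"dx": -0.054,"dy": -0.29,"dz": 0,"roll": 5},{"fingers": -1,"dx": -0.066,"dy": -0.35,"dz": 0,"roll": 6},{"fingers": -1,"dx": -0.0775,"dy": -0.4,"dz": 0,"roll": 6.5},{"fingers": -1,"dx": -0.0775,"dy": -0.416,"dz": 0.015,"roll": 6.5}], "squeeze": 40}}

```text
time: 14.22
tool_pos: [0.4409, 0.2763, 0.1115]
tcp_rot: [-3.139, -0.005, -0.005]
wrist_force: [0.6, -0.4, 1.0]
width: 0.999
grip_force: 0.0
```

```bash
cat > chk.py <<'E'
from c import *
im,d,P=cloud("top"); D=np.load("topavg.npz"); 
x0,y0,x1,y1=[int(t/1.4) for t in (430,155,505,285)]; p=P[y0:y1,x0:x1].reshape(-1,3); p=p[np.isfinite(p[:,0])]
q=p[p[:,2]>.037]; m=q[:,:2].mean(0); _,_,V=np.linalg.svd(q[:,:2]-m,full_matrices=False); t=(q[:,:2]-m)@V[0]
print("column",len(q),"deg",np.degrees(np.arctan2(V[0,1],V[0,0])),"mid",m+V[0]*(np.percentile(t,1)+np.percentile(t,99))/2,"mean",m,"len",np.ptp(t),"zmax",np.percentile(q[:,2],98),"mid z",np.median(q[abs(t)<.03,2]))
cv2.imwrite("pics/t3.png",cv2.resize(im[100:230,90:480],(792,264),interpolation=cv2.INTER_CUBIC))
E
python3 chk.py; python3 go.py .4395 .274 .012 0
```

```text
column 1139 deg -173.46760169661655 mid [ 0.56187792 -0.12894092] mean [ 0.56185141 -0.12894396] len 0.228795972074994 zmax 0.056550277662298705 mid z 0.04819442407718699
dxyz [0.     0.0018 0.0965] roll 0.1 | at [0.4396 0.2758 0.1085] phi 0.1 q6 2.08 t 14.28
```

View pics/t3.png

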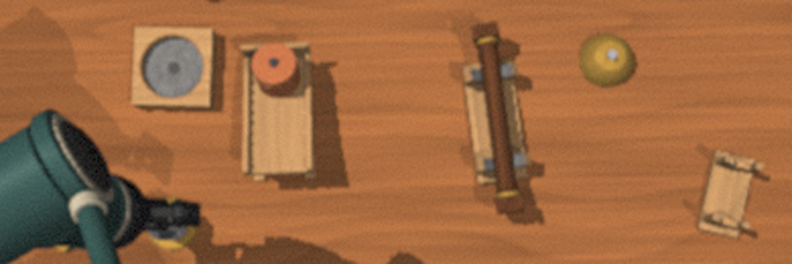

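The column lies in both saddles (crop (497,120)), with its measured middle 2 mm from the cradle's centre and the angle matching. The tin is at the stop (275,65). The barrel is next.

{"api": "step_arm", "payload": {"commands": [{"fingers": -1,"dx": 0,"dy": 0.002,"dz": 0.05,"roll": 0},{"fingers": -1,"dx": 0,"dy": 0.002,"dz": 0.085,"roll": 0},{"fingers": -1,"dx": 0,"dy": 0.002,"dz": 0.097,"roll": 0},{"fingers": -1,"dx": 0,"dy": 0.002,"dz": 0.097,"roll": 0},{"fingers": 1,"dx": 0,"dy": 0.002,"dz": 0.097,"roll": 0},{"fingers": 1,"dx": 0,"dy": 0.002,"dz": 0.097,"roll": 0},{"fingers": 1,"dx": 0,"dy": 0.002,"dz": 0.097,"roll": 0},{"fingers": 1,"dx": 0,"dy": 0.002,"dz": 0.097,"roll": 0}], "squeeze": 60}}

```text
time: 15.28
tool_pos: [0.4431, 0.2733, 0.016]
tcp_rot: [-3.138, 0.002, -0.007]
wrist_force: [-0.6, 2.2, 6.3]
width: 0.492
grip_force: 59.7
```

```bash
python3 go.py .4395 .274 .012 0
```

```text
dxyz [-0.0036 -0.0006  0.004 ] roll -0.1 | at [0.4431 0.2733 0.016 ] phi -0.1 q6 2.07 t 15.28
```

{"api": "step_arm", "payload": {"commands": [{"fingers": 1,"dx": 0,"dy": 0,"dz": -0.03,"roll": 0},{"fingers": 1,"dx": 0,"dy": 0,"dz": -0.065,"roll": 0},{"fingers": 1,"dx": 0.04,"dy": 0,"dz": -0.065,"roll": 0},{"fingers": 1,"dx": 0.09,"dy": 0,"dz": -0.065,"roll": 0},{"fingers": 1,"dx": 0.14,"dy": 0,"dz": -0.065,"roll": 0},{"fingers": 1,"dx": 0.18,"dy": 0.001,"dz": -0.065,"roll": 0},{"fingers": 1,"dx": 0.197,"dy": 0.002,"dz": -0.065,"roll": 0},{"fingers": 1,"dx": 0.197,"dy": 0.002,"dz": -0.065,"roll": 0}], "squeeze": 60}}

```text
time: 16.27
tool_pos: [0.6379, 0.2687, 0.0777]
tcp_rot: [3.141, -0.002, -0.002]
wrist_force: [-0.5, -0.6, -4.4]
width: 0.49
grip_force: 61.4
```

```bash
python3 - <<'E'
from c import *
im,d,P=cloud("scene"); cv2.imwrite("pics/s4.png",cv2.resize(im[200:350,330:450],None,fx=4,fy=4))
np.savez("s4.npz",im=im,P=P)
E
python3 go.py .6365 .2715 .03 0
```

```text
dxyz [ 0.0001 -0.0028  0.0475] roll -0.1 | at [0.6365 0.2688 0.0775] phi -0.1 q6 1.93 t 16.32
```

View pics/s4.png

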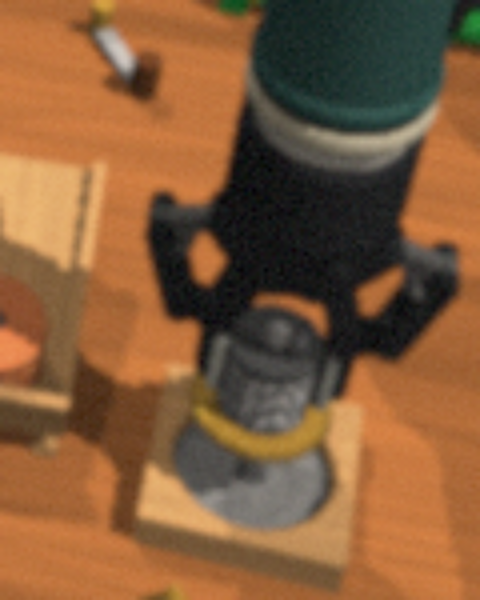

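Run:
```python
from c import *
from scipy.optimize import least_squares
D=np.load("s4.npz"); im,P=D["im"],D["P"]
b=blob(im,(330*1.4+60,(200+90)*1.4,330*1.4+120,(200+118)*1.4),(17,110,60),(26,255,255),1)
q=P[b[:,1],b[:,0]]; q=q[np.isfinite(q[:,0])]; print(len(q),"z",np.percentile(q[:,2],[5,50,95]),"y ext",np.percentile(q[:,1],[1,99]))
# far rim pixels: lower boundary of the mask per column, ray to z of the underside
zb=np.percentile(q[:,2],10)
u=np.unique(b[:,0]); lo=np.array([(x,b[b[:,0]==x,1].max()+.5) for x in u][2:-2])
for z in (.060,.063,.066):
    w=ray("scene",lo,z); f=least_squares(lambda c:np.hypot(*(w-c).T)-.033,[.6365,.27]); print(z,f.x,np.abs(f.fun).max())
b=blob(im,(330*1.4+50,(200+95)*1.4,330*1.4+125,(200+140)*1.4),(0,0,60),(180,50,255),1)
w=ray("scene",b,.012); print("recess lower rim", w[:,0].max(), np.percentile(w[:,1],[1,99]))
```

```text
311 z [0.02237518 0.06552254 0.06804465] y ext [0.23613367 0.30038427]
0.06 [0.63352768 0.26783951] 0.002753841912945962
0.063 [0.63590519 0.26756504] 0.0026821820729154427
0.066 [0.6382828  0.26729058] 0.002611039365819183
recess lower rim 0.6680989402013615 [0.23644471 0.30613717]
```

{"api": "step_arm", "payload": {"commands": [{"fingers": 1,"dx": 0,"dy": -0.003,"dz": 0.02,"roll": 0},{"fingers": 1,"dx": 0,"dy": -0.003,"dz": 0.035,"roll": 0},{"fingers": 1,"dx": 0,"dy": -0.003,"dz": 0.043,"roll": 0},{"fingers": 1,"dx": 0,"dy": -0.003,"dz": 0.046,"roll": 0},{"fingers": 1,"dx": 0,"dy": -0.003,"dz": 0.048,"roll": 0},{"fingers": 1,"dx": 0,"dy": -0.003,"dz": 0.049,"roll": 0}], "squeeze": 60}}

```text
time: 17.08
tool_pos: [0.6384, 0.2722, 0.0298]
tcp_rot: [-3.141, 0.001, -0.002]
wrist_force: [0.1, 0.6, -4.9]
width: 0.495
grip_force: 61.4
```

```bash
python3 go.py .6365 .2715 .026 0
```

```text
dxyz [-0.0019  0.0007  0.0038] roll -0.0 | at [0.6384 0.2722 0.0298] phi -0.0 q6 1.94 t 17.07
```

{"api": "step_arm", "payload": {"commands": [{"fingers": 1,"dx": 0,"dy": 0,"dz": 0.001,"roll": 0},{"fingers": 1,"dx": 0,"dy": 0,"dz": 0.002,"roll": 0},{"fingers": 1,"dx": 0,"dy": 0,"dz": 0.003,"roll": 0}], "squeeze": 60}}

```text
time: 17.45
tool_pos: [0.6384, 0.2721, 0.0282]
tcp_rot: [-3.141, 0.001, -0.001]
wrist_force: [-4.8, -3.4, 9.3]
width: 0.497
grip_force: 62.0
```

{"api": "step_arm", "payload": {"commands": [{"fingers": -0.2,"dx": 0,"dy": 0,"dz": -0.001,"roll": 0},{"fingers": -1,"dx": 0,"dy": 0,"dz": -0.001,"roll": 0},{"fingers": -1,"dx": 0,"dy": 0,"dz": -0.001,"roll": 0},{"fingers": -1,"dx": 0,"dy": 0,"dz": -0.05,"roll": 0},{"fingers": -1,"dx": 0,"dy": 0,"dz": -0.1,"roll": 0},{"fingers": -1,"dx": -0.05,"dy": -0.04,"dz": -0.1,"roll": 0},{"fingers": -1,"dx": -0.1,"dy": -0.09,"dz": -0.08,"roll": -3},{"fingers": -1,"dx": -0.145,"dy": -0.14,"dz": -0.05,"roll": -6}], "squeeze": 60}}

```text
time: 18.45
tool_pos: [0.5073, 0.3979, 0.0865]
tcp_rot: [-3.135, -0.165, -0.005]
wrist_force: [0.1, 1.8, 0.1]
width: 1.005
grip_force: 0.0
```

```bash
python3 go.py .489 .4198 .06 6.4
```

```text
dxyz [-0.016  -0.0237  0.0265] roll -0.4 | at [0.5073 0.3979 0.0865] phi 6.0 q6 2.09 t 18.45
```

{"api": "step_arm", "payload": {"commands": [{"fingers": -0.3,"dx": -0.016,"dy": -0.023,"dz": 0.02,"roll": -0.4},{"fingers": -0.3,"dx": -0.016,"dy": -0.023,"dz": 0.04,"roll": -0.4},{"fingers": 0,"dx": -0.016,"dy": -0.023,"dz": 0.055,"roll": -0.4},{"fingers": 0,"dx": -0.016,"dy": -0.023,"dz": 0.055,"roll": -0.4},{"fingers": 0,"dx": -0.016,"dy": -0.023,"dz": 0.055,"roll": -0.4}], "squeeze": 40}}

```text
time: 19.08
tool_pos: [0.4906, 0.417, 0.0309]
tcp_rot: [-3.136, -0.172, -0.001]
wrist_force: [-0.3, 0.2, 0.2]
width: 0.497
grip_force: 0.0
```

```bash
python3 go.py .489 .4198 .003 6.4
```

```text
dxyz [-0.0013 -0.003   0.0279] roll -0.1 | at [0.4906 0.417  0.0309] phi 6.3 q6 2.13 t 19.07
```

{"api": "step_arm", "payload": {"commands": [{"fingers": 0,"dx": -0.001,"dy": -0.003,"dz": 0.015,"roll": 0},{"fingers": 0,"dx": -0.001,"dy": -0.003,"dz": 0.025,"roll": 0},{"fingers": 0.4,"dx": -0.001,"dy": -0.003,"dz": 0.028,"roll": 0},{"fingers": 0.4,"dx": -0.001,"dy": -0.003,"dz": 0.028,"roll": 0},{"fingers": 1,"dx": -0.001,"dy": -0.003,"dz": 0.028,"roll": 0},{"fingers": 1,"dx": -0.001,"dy": -0.003,"dz": 0.028,"roll": 0},{"fingers": 1,"dx": -0.001,"dy": -0.003,"dz": 0.028,"roll": 0}], "squeeze": 40}}

```text
time: 19.95
tool_pos: [0.4882, 0.4206, 0.0028]
tcp_rot: [-3.136, -0.174, -0.001]
wrist_force: [-0.4, -0.2, 0.1]
width: 0.084
grip_force: 40.5
```

{"api": "step_arm", "payload": {"commands": [{"fingers": 1,"dx": 0,"dy": 0,"dz": -0.02,"roll": 0},{"fingers": 1,"dx": 0,"dy": 0,"dz": -0.06,"roll": 0},{"fingers": 1,"dx": 0,"dy": 0,"dz": -0.11,"roll": 0},{"fingers": 1,"dx": 0,"dy": 0,"dz": -0.15,"roll": 0},{"fingers": 1,"dx": 0,"dy": 0,"dz": -0.15,"roll": 0}], "squeeze": 40}}

```text
time: 20.58
tool_pos: [0.4908, 0.4227, 0.1594]
tcp_rot: [-3.13, -0.174, -0.014]
wrist_force: [-0.2, 0.9, -0.8]
width: 0.087
grip_force: 40.4
```

```bash
python3 go.py .464 -.4145 .153 -14.7
```

```text
dxyz [-1.195e-01  8.290e-01  4.000e-04] roll 21.1 | at [0.4908 0.4227 0.1594] phi 6.4 q6 2.13 t 20.57
```

{"api": "step_arm", "payload": {"commands": [{"fingers": 1,"dx": -0.005,"dy": 0.035,"dz": 0,"roll": 1},{"fingers": 1,"dx": -0.012,"dy": 0.085,"dz": 0,"roll": 2},{"fingers": 1,"dx": -0.02,"dy": 0.14,"dz": 0,"roll": 3.5},{"fingers": 1,"dx": -0.028,"dy": 0.195,"dz": 0,"roll": 5},{"fingers": 1,"dx": -0.036,"dy": 0.25,"dz": 0,"roll": 6.5},{"fingers": 1,"dx": -0.044,"dy": 0.305,"dz": 0,"roll": 8},{"fingers": 1,"dx": -0.052,"dy": 0.36,"dz": 0,"roll": 9.5},{"fingers": 1,"dx": -0.06,"dy": 0.415,"dz": 0,"roll": 10.5}], "squeeze": 40}}

```text
time: 21.58
tool_pos: [0.4732, -0.0005, 0.152]
tcp_rot: [3.14, -0.114, -0.001]
wrist_force: [0.8, -0.2, -1.3]
width: 0.084
grip_force: 40.4
```

```bash
python3 go.py .464 -.4145 .12 -14.7
```

```text
dxyz [0.0209 0.4136 0.032 ] roll 10.5 | at [ 0.4732 -0.0005  0.152 ] phi -4.2 q6 1.59 t 21.57
```

{"api": "step_arm", "payload": {"commands": [{"fingers": 1,"dx": 0.002,"dy": 0.05,"dz": 0,"roll": 1},{"fingers": 1,"dx": 0.005,"dy": 0.105,"dz": 0,"roll": 2.5},{"fingers": 1,"dx": 0.008,"dy": 0.16,"dz": 0,"roll": 4},{"fingers": 1,"dx": 0.011,"dy": 0.215,"dz": 0,"roll": 5.5},{"fingers": 1,"dx": 0.014,"dy": 0.27,"dz": 0,"roll": 7},{"fingers": 1,"dx": 0.017,"dy": 0.325,"dz": 0,"roll": 8.5},{"fingers": 1,"dx": 0.02,"dy": 0.38,"dz": 0.015,"roll": 10.5},{"fingers": 1,"dx": 0.021,"dy": 0.4135,"dz": 0.032,"roll": 10.5}], "squeeze": 40}}

```text
time: 22.58
tool_pos: [0.4648, -0.4153, 0.1199]
tcp_rot: [3.115, -0.403, 0.0]
wrist_force: [-0.1, -0.5, -1.1]
width: 0.081
grip_force: 40.4
```

{"api": "step_arm", "payload": {"commands": [{"fingers": 1,"dx": 0,"dy": 0,"dz": 0.02,"roll": 0},{"fingers": 1,"dx": 0,"dy": 0,"dz": 0.04,"roll": 0},{"fingers": 1,"dx": 0,"dy": 0,"dz": 0.04,"roll": 0},{"fingers": 1,"dx": 0,"dy": 0,"dz": 0.04,"roll": 0}], "squeeze": 40}}

```text
time: 23.08
tool_pos: [0.4658, -0.4118, 0.0806]
tcp_rot: [-3.116, 0.398, -0.0]
wrist_force: [0.6, -0.3, -0.6]
width: 0.085
grip_force: 40.4
```

```bash
python3 - <<'E'
from c import *
im,d,P=cloud("scene"); cv2.imwrite("pics/s5.png",cv2.resize(im[140:260,60:220],None,fx=4.5,fy=4.5)); np.savez("s5.npz",im=im,P=P)
im,d,P=cloud("top"); np.savez("t5.npz",im=im,P=P)
b=blob(im,(580,210,680,330),(17,120,60),(26,255,255),1)
if b is not None: show("rod top",ray("top",b,.085))
E
python3 go.py .464 -.4145 .032 -14.7
```

```text
rod top 166 rect [ 0.4242 -0.3986] [0.0214 0.0701] 81.5 mean [ 0.4192 -0.3994]
dxyz [-0.0018  0.0023  0.0496] roll 0.1 | at [ 0.4663 -0.4126  0.0816] phi -14.6 q6 1.06 t 23.18
```

View pics/s5.png

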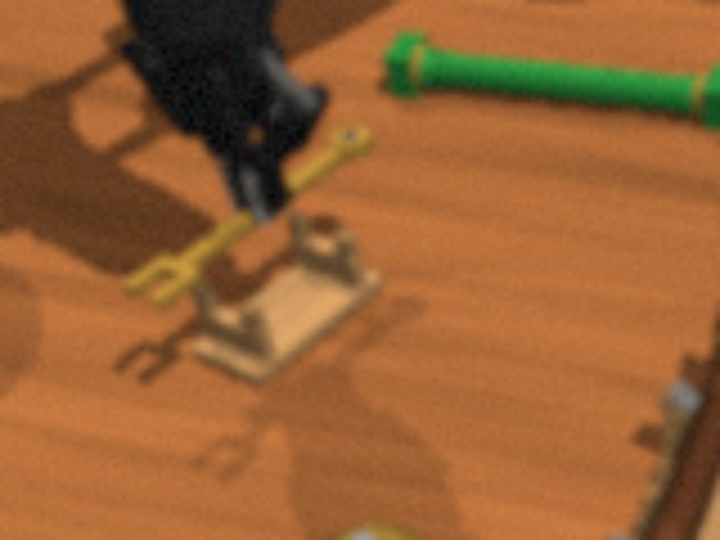

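The rod hangs level over the rest: collet (350,138), fork (160,280), notches near (235,310) and (327,240). I check the notch line by rays.

Run:
```python
from c import *
p=np.array([(205,290),(265,330),(305,225),(350,255)])/4.5+[60,140]
w=ray("scene",p,.046); print(np.round(w,4)); n=(w[0]+w[1])/2; f=(w[2]+w[3])/2; print("near",n,"far",f,"mid",(n+f)/2,"deg",np.degrees(np.arctan2(*(n-f)[::-1])))
b=np.array([(190,268),(290,186),(345,142)])/4.5+[60,140]; w=ray("scene",b,.086); print("rod",np.round(w,4))
```

```text
[[ 0.4988 -0.4348]
 [ 0.5206 -0.3862]
 [ 0.4333 -0.411 ]
 [ 0.4516 -0.3733]]
near [ 0.50967036 -0.41052029] far [ 0.44245887 -0.39213373] mid [ 0.47606461 -0.40132701] deg -15.299667145781909
rod [[ 0.5254 -0.4164]
 [ 0.4484 -0.402 ]
 [ 0.4037 -0.3929]]
```

Run:
```python
from c import *
D=np.load("s5.npz"); im,P=D["im"],D["P"]
def loc(p,c,phi):
    a=np.radians(phi); R=np.array([[np.cos(a),np.sin(a)],[-np.sin(a),np.cos(a)]]); return (p[:,:2]-c)@R.T
p=P[180:232,95:150].reshape(-1,3); p=p[np.isfinite(p[:,0])]; l=loc(p,[.464,-.4145],-14.7)
k=(p[:,2]>.006)&(p[:,2]<.015)&(abs(l[:,0])<.075)&(abs(l[:,1])<.05); print("base x",np.percentile(l[k,0],[1,5,50,95,99]).round(4),"y",np.percentile(l[k,1],[1,5,50,95,99]).round(4))
for s in(1,-1):
    k=(p[:,2]>.034)&(p[:,2]<.05)&(abs(l[:,0]-s*.036)<.02)&(abs(l[:,1])<.04); print(s,k.sum(),np.c_[l[k],p[k,2]].round(3)[:40:2].tolist())
# rod
h=blob(im,(60*1.4,140*1.4,150*1.4,215*1.4),(17,110,60),(26,255,255),1); q=P[h[:,1],h[:,0]]; q=q[q[:,2]>.06]; m=loc(q,[.464,-.4145],-14.7); print("rod",len(q),"z",np.median(q[:,2]),"y",np.median(m[:,1]),"x ext",m[:,0].min(),m[:,0].max())
```

```text
base x [-0.0483 -0.0352 -0.0021  0.0475  0.05  ] y [-0.0247 -0.0206  0.0087  0.0258  0.0279]
1 53 [[0.032, -0.02, 0.045], [0.039, -0.015, 0.049], [0.034, -0.015, 0.045], [0.039, -0.02, 0.044], [0.041, -0.009, 0.049], [0.032, -0.014, 0.041], [0.04, -0.016, 0.043], [0.035, -0.015, 0.04], [0.031, -0.013, 0.038], [0.038, -0.016, 0.039], [0.035, -0.012, 0.038], [0.03, 0.011, 0.044], [0.04, -0.015, 0.037], [0.039, -0.009, 0.039], [0.035, 0.017, 0.046], [0.031, 0.019, 0.045], [0.04, 0.019, 0.047], [0.037, 0.022, 0.046], [0.033, 0.024, 0.044], [0.038, 0.019, 0.043]]
-1 54 [[-0.041, -0.024, 0.044], [-0.036, -0.023, 0.045], [-0.036, -0.015, 0.048], [-0.041, -0.014, 0.045], [-0.032, -0.015, 0.047], [-0.036, -0.013, 0.045], [-0.035, -0.024, 0.039], [-0.033, -0.013, 0.044], [-0.037, -0.011, 0.042], [-0.031, -0.012, 0.043], [-0.037, -0.012, 0.038], [-0.041, 0.014, 0.046], [-0.034, -0.017, 0.035], [-0.035, -0.011, 0.037], [-0.036, 0.019, 0.048], [-0.04, 0.022, 0.047], [-0.033, 0.018, 0.046], [-0.035, 0.023, 0.047], [-0.041, 0.023, 0.043], [-0.032, 0.022, 0.045]]
rod 180 z 0.08521189481761071 y 0.0065611661912682445 x ext 0.00904460734419758 0.08514858480202771
```

{"api": "step_arm", "payload": {"commands": [{"fingers": 1,"dx": -0.001,"dy": 0.003,"dz": 0.01,"roll": 0},{"fingers": 1,"dx": -0.001,"dy": 0.003,"dz": 0.025,"roll": 0},{"fingers": 1,"dx": -0.001,"dy": 0.003,"dz": 0.037,"roll": 0},{"fingers": 1,"dx": -0.001,"dy": 0.003,"dz": 0.042,"roll": 0},{"fingers": 1,"dx": -0.001,"dy": 0.003,"dz": 0.044,"roll": 0},{"fingers": 1,"dx": -0.001,"dy": 0.003,"dz": 0.045,"roll": 0}], "squeeze": 40}}

```text
time: 23.92
tool_pos: [0.4639, -0.4156, 0.0355]
tcp_rot: [3.116, -0.4, 0.001]
wrist_force: [0.8, 0.5, -1.4]
width: 0.085
grip_force: 40.4
```

```bash
python3 - <<'E'
from c import *
im,d,P=cloud("scene"); cv2.imwrite("pics/s6.png",cv2.resize(im[140:260,60:220],None,fx=4.5,fy=4.5))
E
python3 go.py .4645 -.413 .032 -14.7
```

```text
dxyz [-0.0001 -0.0027  0.0035] roll 0.1 | at [ 0.4639 -0.4156  0.0355] phi -14.6 q6 1.06 t 23.98
```

View pics/s6.png

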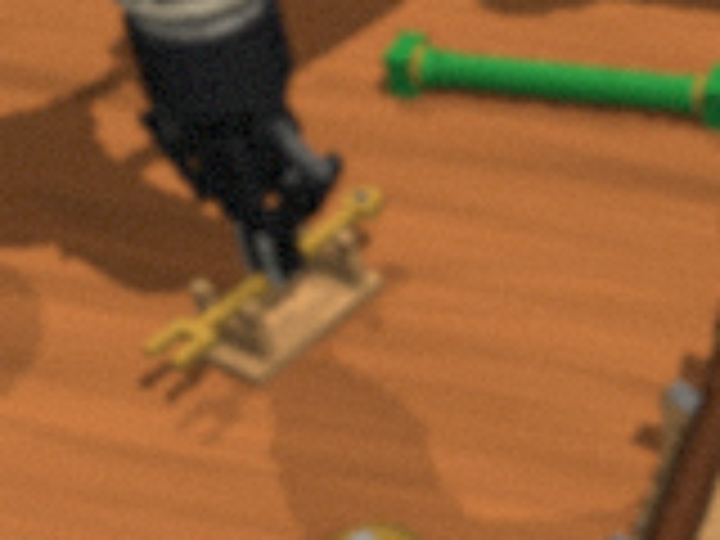

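The rod sits between the cheeks of both notches (near (225,310), far (325,232)). I lower it to contact and let go.

{"api": "step_arm", "payload": {"commands": [{"fingers": 1,"dx": 0,"dy": -0.002,"dz": 0.001,"roll": 0},{"fingers": 1,"dx": 0,"dy": -0.002,"dz": 0.002,"roll": 0},{"fingers": 1,"dx": 0,"dy": -0.002,"dz": 0.003,"roll": 0},{"fingers": 1,"dx": 0,"dy": -0.002,"dz": 0.003,"roll": 0}], "squeeze": 40}}

```text
time: 24.48
tool_pos: [0.4643, -0.4135, 0.0328]
tcp_rot: [3.116, -0.4, 0.0]
wrist_force: [-0.2, 0.9, 1.0]
width: 0.086
grip_force: 40.7
```

Contact is just made (force +1.0 against −1.4 before, tool z 32.8 mm as expected).

{"api": "step_arm", "payload": {"commands": [{"fingers": 0.6,"dx": 0,"dy": 0,"dz": 0,"roll": 0},{"fingers": 0.3,"dx": 0,"dy": 0,"dz": 0,"roll": 0},{"fingers": 0.2,"dx": 0,"dy": 0,"dz": -0.001,"roll": 0},{"fingers": 0.2,"dx": 0,"dy": 0,"dz": -0.03,"roll": 0},{"fingers": 0.2,"dx": 0,"dy": 0,"dz": -0.08,"roll": 0},{"fingers": 0.2,"dx": -0.05,"dy": 0.04,"dz": -0.13,"roll": 0},{"fingers": 0.2,"dx": -0.1,"dy": 0.09,"dz": -0.16,"roll": 0},{"fingers": 0.2,"dx": -0.14,"dy": 0.14,"dz": -0.16,"roll": 0}], "squeeze": 40}}

```text
time: 25.48
tool_pos: [0.3189, -0.4974, 0.1907]
tcp_rot: [3.112, -0.397, 0.005]
wrist_force: [-0.4, -0.6, -0.5]
width: 0.4
grip_force: 0.0
```

```bash
sed 's/^print("bench.*//;/^c=out\["rack/,$d' m2.py > m4.py; sed -i 's/topavg/topfin/; s/barrel=(215,270,275,320),//; s/column=(365,160,422,305)/column=(430,135,512,305)/; s/tin=(530,260,580,305)/tin=(296,165,345,230)/; s/rod=(150,210,185,325)/rod=(590,210,680,330)/; s/column=\[(.01,.04)\]/column=[(.037,.07)]/; s/tin=\[(.034,.05)\]/tin=[(.062,.1)]/; s/brest=\[(.016,.03),/brest=[(.053,.08),/; s/rod=\[(.004,.02)\]/rod=[(.032,.05)]/' m4.py
python3 m4.py | cut -c1-330
python3 - <<'E'
from c import *
a=np.load("topfin.npz")["im"]; 
cv2.imwrite("pics/fin_top.png",cv2.resize(a[90:240,140:490],(798,342),interpolation=cv2.INTER_CUBIC))
im,_,P=cloud("scene"); np.savez("sfin.npz",im=im,P=P); cv2.imwrite("pics/fin_scene.png",cv2.resize(im[170:360,90:450],(792,418),interpolation=cv2.INTER_CUBIC))
for n,box,lo,hi,z in(("rod",(590,210,680,330),(17,120,60),(26,255,255),.038),("tin",(290,160,350,240),(0,140,165),(11,255,255),.075),("barrel",(205,150,285,225),(17,100,40),(26,255,255),.017),("bell",(518,155,572,205),(17,120,60),(26,255,255),0)):
    b=blob(a,box,lo,hi,5); show(n,ray("top",b,z)) if b is not None else print(n,"none")
E
```

```text
rod (0.032, 0.05) 365 rect [ 0.4692 -0.422 ] [0.041 0.172] 75.3 circ [ 0.4676 -0.4271] 0.087 mean [ 0.4661 -0.4177] pca 164.6 mid [ 0.4694 -0.4213] zmed 0.0375 [([0.4661, -0.4177], 365)]
column (0.037, 0.07) 1162 rect [ 0.566  -0.1345] [0.242 0.071] 6.7 circ [ 0.5666 -0.1369] 0.1217 mean [ 0.5589 -0.1317] pca -173.6 mid [ 0.566  -0.1346] zmed 0.0486 [([0.5568, -0.1329], 1117), ([0.6122, -0.1026], 45)]
tin (0.062, 0.1) 412 rect [0.6219 0.1343] [0.05  0.052] 88.7 circ [0.6226 0.1337] 0.0283 mean [0.6202 0.1336] pca 177.1 mid [0.622  0.1345] zmed 0.0743 [([0.6202, 0.1336], 412)]
bell (0.005, 0.05) 526 rect [ 0.6345 -0.275 ] [0.066 0.061] 86.3 circ [ 0.6368 -0.2748] 0.0342 mean [ 0.6322 -0.2715] pca -105.3 mid [ 0.6344 -0.2746] zmed 0.0223 [([0.6322, -0.2715], 526)]
brest (0.053, 0.08) 263 rect [0.6364 0.2706] [0.04  0.045] 54.0 circ [0.6375 0.2736] 0.0236 mean [0.6347 0.27  ] pca -49.9 mid [0.635  0.2717] zmed 0.0604 [([0.6347, 0.27], 263)]
brest (0.007, 0.03) 1245 rect [0.6361 0.2723] [0.1   0.098] 87.5 circ [0.6365 0.2722] 0.0696 mean [0.6323 0.266 ] pca 138.9 mid [0.6351 0.2706] zmed
[... 573 characters left out ...]
([0.5582, -0.132], 955)]
crest (0.006, 0.06) 922 rect [ 0.4674 -0.4237] [0.065 0.137] 75.2 circ [ 0.4674 -0.424 ] 0.0705 mean [ 0.4655 -0.4147] pca 163.7 mid [ 0.4675 -0.4236] zmed 0.0108 [([0.4655, -0.4147], 922)]
crest (0.028, 0.06) 385 rect [ 0.4674 -0.4238] [0.064 0.137] 75.0 circ [ 0.4674 -0.424 ] 0.0705 mean [ 0.4688 -0.4185] pca 163.3 mid [ 0.4673 -0.4241] zmed 0.0372 [([0.4688, -0.4185], 385)]
rod 432 rect [ 0.466  -0.4146] [0.0281 0.1625] 76.5 mean [ 0.4691 -0.4142]
tin 330 rect [0.6258 0.1371] [0.0484 0.0462] 88.8 mean [0.6256 0.1365]
barrel 215 rect [0.6321 0.2673] [0.0534 0.0646] 48.6 mean [0.6288 0.2644]
bell 532 rect [ 0.638  -0.2725] [0.0645 0.0658] 20.9 mean [ 0.6375 -0.2731]
```

View pics/fin_top.png

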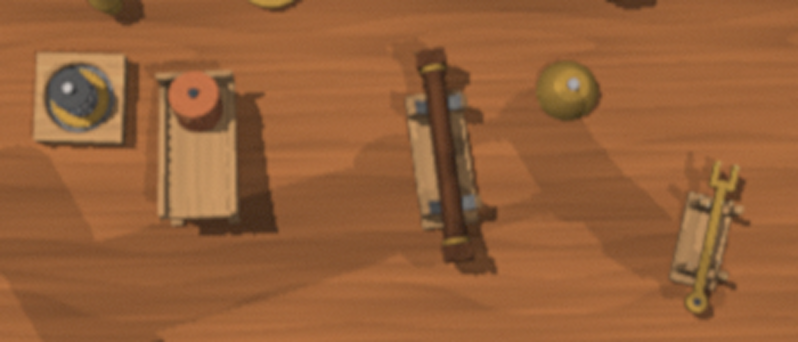

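View pics/fin_scene.png

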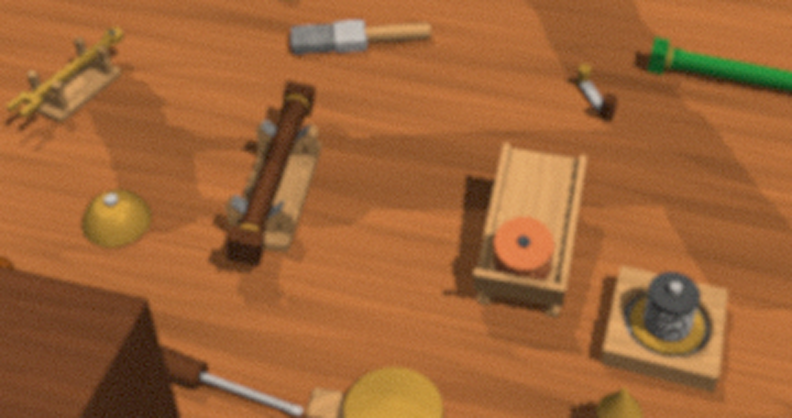

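Every part checks out in its rest:
- **Barrel:** flange top at 60.4 mm, where 61 is expected, and centred at (80,97) in the top view.
- **Column:** in both saddles at (442,155).
- **Rod:** across both notches at (710,240).
- **Tin:** lid at 74 mm, flat against the stop at (193,97).
- **Bell:** unmoved at (568,88).

```bash
python3 -c "
from workcell import *
print(finish_job())"
```

```text
the job is handed in; nothing more can be done
None
```

The job is handed in: barrel, column, rod and tin are each in their rest and released, and the bell did not move. The final pictures and depth agree with this; the hand-in returned no verdict.

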